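# Set the yellow rocker under the hood with a stylus

## Task

Take the stylus from its stand, reach in under the hood of the switch box with it and press down the far end of the yellow rocker until it snaps over: only the stylus may touch the rockers, feel for the snap and press gently, never harder than 20 N, and leave the black rockers as they are. Then stand the stylus back in its stand, upright with its collar down on the rim, and let go, with everything else left where it was.

Things in the scene. Friction and masses are not known exactly. Their poses are not given: they have to be found in the camera images.
- switch_box: Grey case, 130 (x) x 200 (y) x 45 mm high, fixed to the bench, with a fixed blue hood open to the front (-x) only. Origin: centre of the underside; x away from the open front (roughly away from the robot), z up. Five rocker modules stand in a row along y at x = 0 (y = -60, -30, 0, 30, 60 mm); their far (+x) halves lie under the hood.
- hood_edge (a point): Middle of the front edge of the hood's roof, 114 mm above the bench, right above the rocker hinges. The roof runs from here 65 mm to the back, underside 111 mm, top 117 mm above the bench; walls 4 mm thick close the sides (y = +-98 mm) and back. A stylus reaches the far halves only when tilted about 30 to 40 deg, its upper end leaning to -x.
- module_yellow: The module (28 x 56 mm grey frame, 5 mm high, fixed on the case) that carries the only yellow rocker; any of the five places. Origin: middle of the underside, 45 mm above the bench, axes as the case's. The rocker sits in a stiff insert that stands 0 to 10 mm proud, differently each time and not measured: its hinge (along y) is 51 to 61 mm above the bench, straight over this origin.
- rocker_yellow (a joint): Tilt of the yellow rocker (22 mm wide, a V of two flat 22 mm halves). -0.2: near half level, far half sloping up at 0.4 rad, its end 9 mm over the hinge (the start). +0.2: far half level at the hinge's height, at a hard stop (never load it with over 20 N). Springs over centre: holds either end, snaps across past the middle. 14 to 17 mm beyond the hinge it takes 3 to 5 N down at first, then less.
- stylus: Loose stylus, 50 g, 138 mm long, origin at the tip, z along it to the top. White ball tip (radius 4 mm), steel shaft (7 mm thick) up to 66 mm, black disc collar (30 mm wide, 66 to 70 mm), orange square handle 14 x 14 mm from 70 to 135 mm, sides along its x and y, black button on top. At the start it hangs upright in the stand by its collar, tip 8 mm above the bench.
- stylus_tip (a point): The very end of the stylus.
- stylus_grip (a point): On the stylus's axis, 98 mm from the tip: a good place to hold the handle (the handle runs from 28 mm below to 37 mm above it). With the stylus in its stand it is 106 mm above the bench.
- stand: Fixed stylus stand: dark round foot of 80 mm diameter and 6 mm height with an upright aluminium tube, 36 mm outside, 18 mm bore, rim 74 mm above the bench, inner floor 6 mm above it. Origin: centre of the underside. The stylus shaft goes down the bore until its collar lies on the rim.
- pot: Bystander: white pot with green lid, 52 mm wide, 50 mm high, loose. Origin: underside.
- loupe: Bystander: black loupe, 35 mm wide, 27 mm high, loose. Origin: underside.
- water_bottle: Bystander: clear water bottle, 65 mm wide, 207 mm high, loose at the back right. Origin: underside.
- module_b: One of the four modules with a black rocker, otherwise like the yellow one's; its own insert height.
- b_far (a point): Middle of the far edge of that black rocker's upper face: 9 mm above its hinge if its far end is up, level with it if down. Some start up, some down.
- module_c: One of the four modules with a black rocker, otherwise like the yellow one's; its own insert height.
- c_far (a point): Middle of the far edge of that black rocker's upper face: 9 mm above its hinge if its far end is up, level with it if down. Some start up, some down.
- module_d: One of the four modules with a black rocker, otherwise like the yellow one's; its own insert height.
- d_far (a point): Middle of the far edge of that black rocker's upper face: 9 mm above its hinge if its far end is up, level with it if down. Some start up, some down.
- module_e: One of the four modules with a black rocker, otherwise like the yellow one's; its own insert height.
- e_far (a point): Middle of the far edge of that black rocker's upper face: 9 mm above its hinge if its far end is up, level with it if down. Some start up, some down.

How it is judged (in metres and radians):
On the way, in this order (a step that is already met when the one before it is completed fails the run):
1. the stylus is lifted out of its stand (height (world z) of stylus_tip above 0.085 m), for 0.1 s.
2. the yellow rocker's far end has snapped fully down (value of joint rocker_yellow above 0.17 rad), for 0.1 s.
3. the stylus is back in its stand, collar on the rim (horizontal distance between stylus and stand below 0.01 m and height (world z) of stylus below 0.012 m and angle between stylus's own z axis and vertical below 0.12 rad), for 0.2 s.
At the end, for the whole second after the job is handed in: The yellow rocker's far end is fully down (joint above 0.17 rad); the far edges of the black rockers are within 3 mm of where they began; the stylus stands at rest in its stand, tip within 10 mm of the stand's axis and under 12 mm above the bench, leaning less than 0.12 rad, released (all of step 3 and value of joint rocker_yellow above 0.17 rad and distance of each of b_far, c_far, d_far, e_far from where it was at the start of the episode below 0.003 m and linear speed of stylus below 0.02 m/s and contact force between the fingers and stylus below 0.05 N); the robot touches nothing.
It fails at once if the stylus presses the yellow rocker with more than 22 N (contact force between stylus and module_yellow above 22 N).
It fails at once if the gripper or arm touches a rocker (contact force between any of the fingers, the arm and module_yellow above 1 N or contact force between any of the fingers, the arm and module_b above 1 N or contact force between any of the fingers, the arm and module_c above 1 N or contact force between any of the fingers, the arm and module_d above 1 N or contact force between any of the fingers, the arm and module_e above 1 N).
It fails at once if a black rocker is moved by more than 4 mm (distance of any of b_far, c_far, d_far, e_far from where it was at the start of the episode above 0.004 m).
It fails at once if a bystander is shifted by more than 20 mm (distance of any of pot, loupe, water_bottle from where it was at the start of the episode above 0.02 m).
It also fails if it takes over 54 s, if anything falls off the work surface, if the arm or the gripper's body presses on something with over 40 N, if the wrist force passes 120 N, or if a joint passes its speed limit or range.

## Robot

A 7-joint arm with a two-finger parallel gripper is mounted at the origin on a cart in front of the work surface, level with it; the furniture and walls round the work are solid. World frame = base frame: x ahead of the robot, y to its left, z up, the work surface at z = 0. Lengths are in mm, angles in rad, forces in N, time in s.
With the tool pointing down it reaches from about 425 to 875 mm from the base axis. Payload 4.7 kg.
Tool frame: the origin (TCP) lies on the centre line of the jaws, within the pads' length; the fingertips stand manip.tip_reach ahead of it and the grasp point (between the pads) lies 3 mm ahead of it (manip.tip_reach is the distance from the TCP to the fingertips, in mm); z points along the fingers, y is the direction in which the jaws open and shut (so a half turn about z gives the same grasp; the last joint's range is limited). The gripper opens to 85 mm and grips with 20 to 120 N. Pads are 22 mm wide; open, the fingers measure 114 mm over their backs; the gripper's body (76 mm by 85 mm) begins 54 mm behind the grasp point. The pads swing forward as they close: fully open they stand 13 mm farther back than shut.
Start: joints at [1.237, 0.321, -0.07, 1.45, 0.023, 1.371, -0.057], TCP at [221.521, -611.106, 253.349] pointing down, gripper open.
Joint ranges: [-2.86, 2.86], [-0.3, 2.09], [-1.38, 1.24], [0.06, 2.45], [-1.56, 4.7], [0.09, 2.05], [-2.69, 2.69]. Speed limits (rad/s): [2.57, 2.57, 3.14, 3.14, 3.14, 3.14, 3.14].

## Interface

Orientations are given as a 3x3 rotation matrix whose columns are the frame's x, y, z axes.
In Python, from plant import monitor, vision, job, manip gives the robot as it stands. The module is installed in compiled form; this text tells all that it offers.
- The arm moves only by the tool move_arm, never from a script. Its argument "series" is a list of rows, each an object of numbers: "dx", "dy", "dz": the shift along the tool's x, y, z in cm; "yaw": the turn about the tool's z in degrees. A call has exactly 10 rows; each row shifts and turns the commanded pose from where the row before left it, along the tool's axes as they then stand; what a row does not reach is not made up. A row lasts 1/12 s, in which the tool goes at most 41.7 mm and 7.16 degrees, less where a joint would pass 70% of its speed; a pose out of reach is approached as far as the arm can. A call is refused whole if a number of a shift passes 4.17 or a number of a turn 7.16, either way. A call with a gripper value outside its range is refused whole. "hand" is the finger opening in cm, from 0 to 8.54, set as the call begins (left out, the last holds). The fingers move at their own pace and stop on an object; "squeeze" is the grip in N (left out, the last holds). Time passes only in rows, so rows that do not move let the fingers close, or fill a call up. It gives the time, the measured TCP pose, the force and the opening at its end, in the units of the state.
- monitor.observe(): the state, without advancing time (a new reading comes with each control period).
- vision.snapshot(name): name is "side" or "top" or "wrist"; returns a dict with "color" (480x640x3 uint8, red, green, blue), "fx", "fy", "cx", "cy" (pixels), "cam_to_world" (4x4, takes a point from camera to world coordinates). Camera axes: x right, y up, looking along -z (the intrinsics and any distortion apply to the point x, -y, -z); pixel columns grow to the right and rows downward; lengths in mm; the calibration is good to about 2 mm. The wrist camera is an equidistant fisheye: a pixel r from the principal point sees the ray r / f radians off the axis. A picture is of the moment at which its call begins. There is no depth.
- job.job_done(): hands the job in, once; it reports no verdict.
The state is a dict: "t": time; "q": joint angles; "joint_vel": joint speeds; "tau": joint torques, N m; "tool_pos": TCP position; "eef_rot": TCP orientation; "wrist_force": force on the tool from outside, world axes, zero at the start; "ft_torque": the same for the moment, N m; "gripper_width": finger opening in mm.
Only numpy, scipy, OpenCV 4.12 (cv2) and the standard library are available. Lean on these libraries where they do the work, as an engineer would, in place of code of your own. Each camera call takes 0.05 s, during which the arm holds its last target.

## Working session

There is one attempt and no reset: what is moved stays moved. The work goes in short steps, Python scripts to look and compute and a tool call to move; the robot and the scene stay as the last step left them, time stands still between calls to the robot, and variables do not carry over. Pictures are saved under pics/ and viewed, and the job is handed in when it is done.

Besides the shell and the picture viewer there is one more tool, called by a JSON object that holds its "op" and its "data", one argument or row to a line. move_arm: Moves the arm, as the interface text tells. Its arguments: {"type":"object","properties":{"series":{"type":"array","items":{"type":"object","properties":{"dx":{"type":"number"},"dy":{"type":"number"},"dz":{"type":"number"},"yaw":{"type":"number"}}}},"hand":{"type":"number"},"squeeze":{"type":"number"}},"required":["series"]}

```bash
ls; mkdir -p pics; python3 - <<'E'
from plant import monitor, vision, job, manip
import cv2,numpy as np
s=monitor.observe()
print({k:np.round(np.array(v),3).tolist() for k,v in s.items()})
print([ (a,getattr(manip,a)) for a in dir(manip) if not a.startswith('_')])
for n in ['side','top','wrist']:
    d=vision.snapshot(n); cv2.imwrite(f'pics/{n}0.png',d['color'][:,:,::-1])
    np.savez(f'pics/{n}0.npz',**d)
    print(n,d['fx'],d['fy'],d['cx'],d['cy'],np.round(d['cam_to_world'],3).tolist(),[k for k in d])
E
```

```text
pics
{'t': 0.0, 'q': [1.237, 0.322, -0.07, 1.452, 0.023, 1.371, -0.057], 'joint_vel': [-0.001, -0.001, -0.0, -0.0, 0.002, 0.001, -0.001], 'tau': [0.0, -49.358, -0.383, -31.433, 0.013, 0.012, 0.0], 'tool_pos': [221.344, -610.624, 252.213], 'eef_rot': [[0.94, 0.341, -0.001], [0.341, -0.94, 0.002], [-0.0, -0.002, -1.0]], 'wrist_force': [1.44, -0.771, -0.337], 'ft_torque': [-0.004, 0.017, -0.003], 'gripper_width': 85.528}
[('IKError', <class 'plant.IKError'>), ('tip_reach', 22.0)]
side 450.71107126222506 450.71107126222506 317.32147921416026 234.43852996838808 [[0.999, -0.011, 0.046, 588.615], [0.043, 0.616, -0.787, -719.468], [-0.02, 0.788, 0.616, 623.42], [0.0, 0.0, 0.0, 1.0]] ['color', 'fx', 'fy', 'cx', 'cy', 'cam_to_world']
top 505.2989988244976 505.2989988244976 312.9981110188825 237.300689727536 [[-0.029, 0.997, -0.066, 474.898], [-1.0, -0.029, 0.002, -67.603], [-0.0, 0.066, 0.998, 1164.451], [0.0, 0.0, 0.0, 1.0]] ['color', 'fx', 'fy', 'cx', 'cy', 'cam_to_world']
wrist 371.64829954431775 371.64829954431775 314.1799938200507 247.5463934014889 [[0.34, 0.909, 0.242, 282.257], [-0.94, 0.329, 0.085, -588.558], [-0.002, -0.257, 0.967, 373.823], [0.0, 0.0, 0.0, 1.0]] ['color', 'fx', 'fy', 'cx', 'cy', 'cam_to_world']
```

View pics/side0.png

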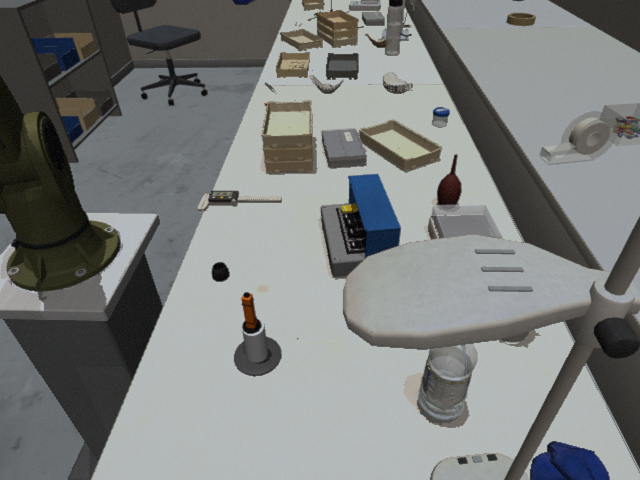

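View pics/top0.png

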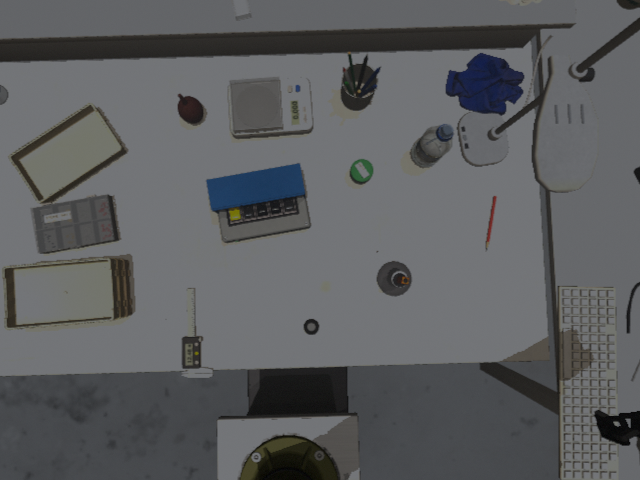

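View pics/wrist0.png

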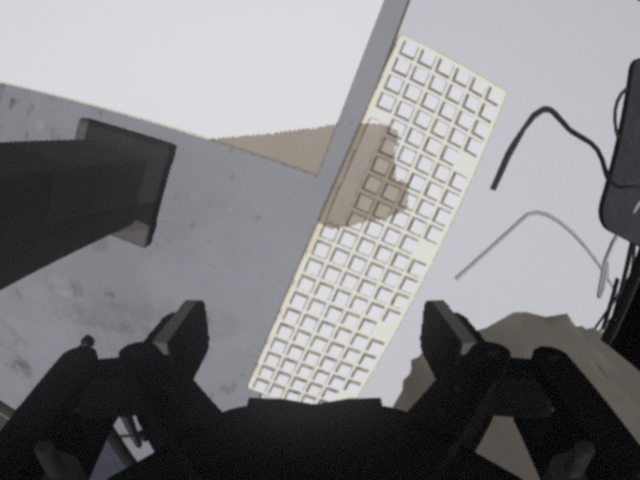

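The yellow rocker is in the leftmost module (+y), at top px (236,214). The stylus is in the stand at top px (397,280). I'll take closer crops to measure from.

```bash
cat > h.py <<'E'
import numpy as np,cv2
from plant import vision,monitor
def load(n): return dict(np.load(f'pics/{n}.npz'))
def snap(n,tag):
    d=vision.snapshot(n); cv2.imwrite(f'pics/{n}{tag}.png',d['color'][:,:,::-1]); np.savez(f'pics/{n}{tag}.npz',**d); return d
def ray(d,u,v,fish=False):
    T=d['cam_to_world']; x=(u-d['cx'])/d['fx']; y=(v-d['cy'])/d['fy']
    if fish:
        r=np.hypot(x,y); k=np.sin(r)/r if r>1e-9 else 1; c=np.array([x*k,-y*k,-np.cos(r)])
    else: c=np.array([x,-y,-1.])
    w=T[:3,:3]@c; return T[:3,3],w/np.linalg.norm(w)
def onz(d,u,v,z,fish=False):
    o,w=ray(d,u,v,fish); return o+w*(z-o[2])/w[2]
def proj(d,p,fish=False):
    T=d['cam_to_world']; c=T[:3,:3].T@(np.array(p,float)-T[:3,3]); x,y,z=c[0],-c[1],-c[2]
    if fish:
        r=np.hypot(x,y); th=np.arctan2(r,z); s=th/r; return d['cx']+d['fx']*x*s,d['cy']+d['fy']*y*s
    return d['cx']+d['fx']*x/z,d['cy']+d['fy']*y/z
def two(d1,p1,d2,p2,f1=False,f2=False):
    o1,w1=ray(d1,*p1,f1);o2,w2=ray(d2,*p2,f2)
    A=np.stack([w1,-w2],1);s=np.linalg.lstsq(A,o2-o1,rcond=None)[0]
    a=o1+s[0]*w1;b=o2+s[1]*w2
    return (a+b)/2,np.linalg.norm(a-b)
E
python3 - <<'E'
from h import *
t=load('top0');s=load('side0')
a=cv2.resize(t['color'][150:250,195:325],None,fx=5,fy=5,interpolation=2)
b=cv2.resize(t['color'][250:310,365:430],None,fx=8,fy=8,interpolation=2)
cv2.imwrite('pics/c1.png',a[:,:,::-1]);
c=cv2.resize(s['color'][165:285,305:405],None,fx=5,fy=5,interpolation=2)
e=cv2.resize(s['color'][280:385,225:290],None,fx=5,fy=5,interpolation=2)
def st(x,y):
    h=max(x.shape[0],y.shape[0]);
    p=lambda q:np.pad(q,((0,h-q.shape[0]),(0,0),(0,0)))
    return np.hstack([p(x),p(y)])
cv2.imwrite('pics/c2.png',c[:,:,::-1]);cv2.imwrite('pics/c3.png',st(b[:,:, :],e[:,:])[:,:,::-1])
# yellow, blue, orange masks
for n,d in (('top',t),('side',s)):
    hsv=cv2.cvtColor(d['color'],cv2.COLOR_RGB2HSV)
    for nm,lo,hi in (('yel',(22,120,80),(35,255,255)),('blue',(100,140,40),(115,255,255)),('or',(5,150,60),(15,255,255))):
        m=cv2.inRange(hsv,lo,hi); k,l,stt,cen=cv2.connectedComponentsWithStats(m)
        for i in range(1,k):
            if stt[i,4]>15: print(n,nm,stt[i],cen[i].round(1), cv2.minAreaRect(np.argwhere(l==i)[:,::-1].astype(np.float32)))
E
```

```text
top yel [229 209  12  12  96] [234.6 214.3] ((234.55406188964844, 214.32431030273438), (10.357135772705078, 10.192737579345703), 80.53767395019531)
top blue [ 456   54   57   57 1672] [481.5  82.5] ((480.1241455078125, 82.40875244140625), (52.31697082519531, 51.35037612915039), 64.98310852050781)
top blue [447  73   8  17  77] [450.1  81.4] ((450.0384826660156, 80.80769348144531), (5.0990190505981445, 16.865985870361328), 11.309932708740234)
top blue [495 102  10  10  74] [500.3 106.7] ((499.5, 106.5), (9.0, 9.0), 90.0)
top blue [ 207  164   98   47 2958] [255.4 186.9] ((255.3650360107422, 186.99066162109375), (31.61539649963379, 94.01478576660156), 79.91940307617188)
side yel [341 205  17   8  83] [347.6 208.3] ((349.0, 208.5), (16.0, 7.0), 0.0)
side blue [233   0  20   4  53] [241.8   1.2] ((242.5, 1.5), (3.0, 19.0), 90.0)
side blue [ 32  38  43  33 650] [54.2 47.1] ((53.0, 54.0), (32.0, 42.0), 90.0)
side blue [65 54 13 10 24] [72.2 57.8] ((71.20689392089844, 58.51723861694336), (5.199469566345215, 12.62728214263916), 68.19859313964844)
side blue [434 109  15   8  71] [441.1 112.8] ((440.9087829589844, 112.68528747558594), (14.18885326385498, 6.442506313323975), 4.398705005645752)
side blue [ 62 117  17  17 176] [ 70.1 122.7] ((71.21597290039062, 122.61833953857422), (17.46154022216797, 14.2307710647583), 67.38013458251953)
side blue [ 349  175   51   81 2525] [374.2 212.6] ((373.412841796875, 210.8761444091797), (80.84053802490234, 39.749786376953125), 73.3007583618164)
side blue [ 531  442   78   38 1976] [568.6 465.1] ((569.5, 460.5), (37.0, 77.0), 90.0)
side or [242 294  11  11  81] [247.  299.6] ((247.09617614746094, 299.4807434082031), (10.001924514770508, 9.805807113647461), 78.69007110595703)
side or [243 305  13  24 192] [249.3 316. ] ((249.51589965820312, 316.2726135253906), (24.228940963745117, 9.543235778808594), 81.46923065185547)
```

View pics/c1.png

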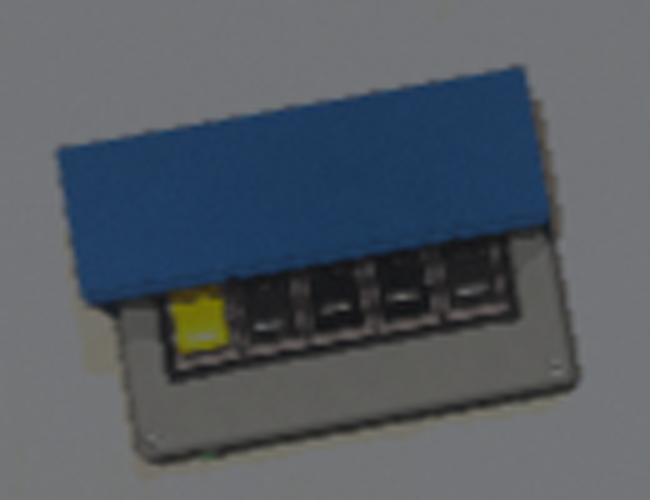

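View pics/c2.png

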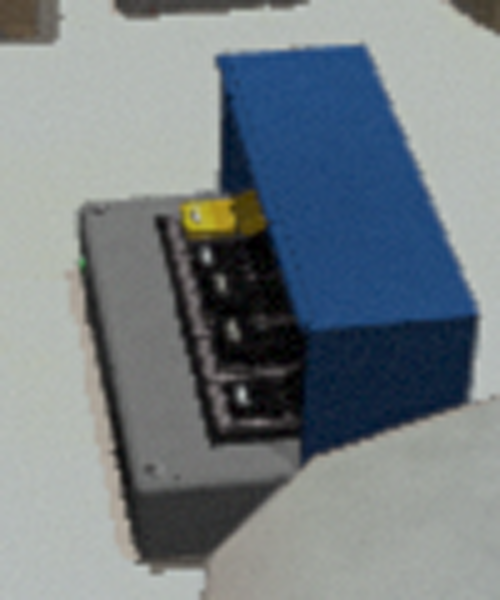

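View pics/c3.png

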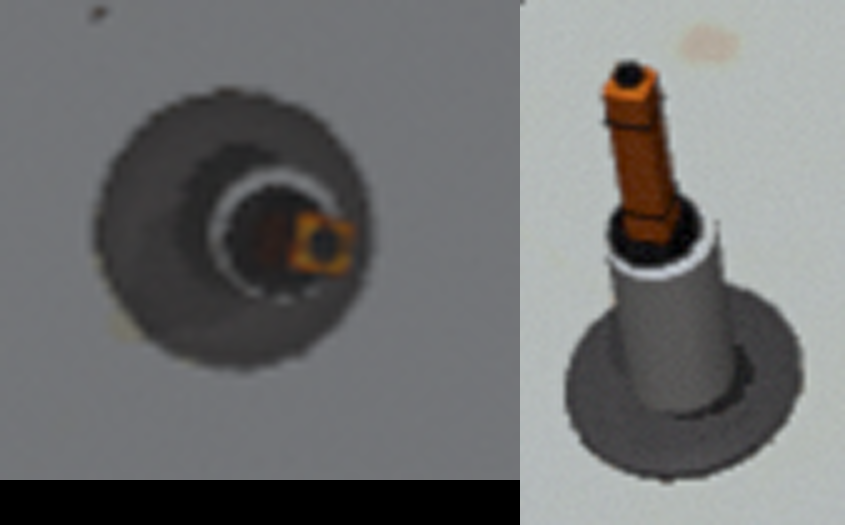

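Top crop: hood roof corners are at about (60,147), (522,67), (549,227) and (90,303). The stand foot is centred at about (235,230), the rim at (277,234) and the handle top at (324,245), with the handle sides nearly along the image axes.

```bash
python3 - <<'E'
from h import *
t=load('top0');s=load('side0')
C=lambda u,v,k,x,y:((u+.5)/k-.5+x,(v+.5)/k-.5+y)
P=[C(u,v,5,195,150) for u,v in [(60,147),(522,67),(549,227),(87,301)]]
q=np.array([onz(t,*p,117) for p in P]); print('hood corners BL,BR,FR,FL\n',q.round(1)); 
print('edges',[round(np.linalg.norm(q[i]-q[(i+1)%4]),1) for i in range(4)], 'exp 200,65')
S=[C(u,v,5,305,165) for u,v in [(220,58),(362,46),(476,316),(307,328)]]
q2=np.array([onz(s,*p,117) for p in S]); print('side: FL,BL,BR,FR\n',q2.round(1))
for a,b in zip([3,0,1,2],range(4)): print(two(t,P[a],s,S[b]))
yv=(q[3]-q[2]+q[0]-q[1]);yv/=np.linalg.norm(yv); print('case y',yv, 'yaw deg',np.degrees(np.arctan2(-yv[0],yv[1])))
# case front bottom corners top view at z=45: 
f=[C(u,v,5,195,150) for u,v in [(150,460),(578,385)]]
print('case front top corners z45',[onz(t,*p,45).round(1) for p in f])
for nm,p,z in (('foot',(235,230),6),('rim',(277,234),74),('handle top',(324,245),143)):
    print(nm,onz(t,*C(*p,8,365,250),z).round(1))
# side foot center
for nm,p,z in (('foot',(684-520,375),6),('rim',(665-520,228),74),('btn',(628-520,75),146)):
    print('side',nm,onz(s,*C(*p,5,225,280),z).round(1))
print('yellow c top z56',onz(t,234.6,214.3,56))
E
```

```text
hood corners BL,BR,FR,FL
 [[672.7 149.6 117. ]
 [701.  -44.7 117. ]
 [633.  -54.1 117. ]
 [607.6 139.3 117. ]]
edges [np.float64(196.3), np.float64(68.6), np.float64(195.1), np.float64(66.0)] exp 200,65
side: FL,BL,BR,FR
 [[610.5 134.7 117. ]
 [672.7 145.5 117. ]
 [702.7 -49.9 117. ]
 [640.1 -58.3 117. ]]
(array([609.31311319, 140.10879161, 113.56135822]), np.float64(2.617796059076449))
(array([673.22462716, 150.15422013, 114.28252619]), np.float64(0.05071881685581786))
(array([702.79257767, -44.59227309, 112.78471077]), np.float64(1.7239856687154094))
(array([637.09644611, -53.93134766, 113.05507135]), np.float64(6.832497243360151))
case y [-0.13732405  0.99052618  0.        ] yaw deg 7.89302986926544
case front top corners z45 [array([544.9, 126.7,  45. ]), array([572.8, -64.1,  45. ])]
foot [ 452.1 -251.9    6. ]
rim [ 452.  -252.3   74. ]
handle top [ 450.4 -252.3  143. ]
side foot [ 456.9 -256.9    6. ]
side rim [ 457.1 -252.    74. ]
side btn [ 454.3 -255.4  146. ]
yellow c top z56 [603.85863555 101.71567172  56.        ]
```

{"op": "move_arm", "data": {
  "series": [
    {"yaw":6.65},
    {"yaw":6.65},
    {"yaw":6.65},
    {"dx":2.2,"dy":-3.4},
    {"dx":2.2,"dy":-3.4},
    {"dx":2.2,"dy":-3.4},
    {"dx":2.2,"dy":-3.4},
    {"dx":2.2,"dy":-3.4},
    {"dx":2.2,"dy":-3.4},
    {"dx":2.2,"dy":-3.4}
  ],
  "hand": 8.5,
  "squeeze": 20
}}

```text
validation failed for argument at $.se...
```

{"op": "move_arm", "data": {
  "series": [
    {"dx":0,"dy":0,"dz":0,"yaw":6.65},
    {"dx":0,"dy":0,"dz":0,"yaw":6.65},
    {"dx":0,"dy":0,"dz":0,"yaw":6.65},
    {"dx":2.2,"dy":-3.4,"dz":0,"yaw":0},
    {"dx":2.2,"dy":-3.4,"dz":0,"yaw":0},
    {"dx":2.2,"dy":-3.4,"dz":0,"yaw":0},
    {"dx":2.2,"dy":-3.4,"dz":0,"yaw":0},
    {"dx":2.2,"dy":-3.4,"dz":0,"yaw":0},
    {"dx":2.2,"dy":-3.4,"dz":0,"yaw":0},
    {"dx":2.2,"dy":-3.4,"dz":0,"yaw":0}
  ],
  "hand": 8.5,
  "squeeze": 20
}}

```text
t: 0.98
tool_pos: [376.2, -371.2, 253.2]
eef_rot: [[1.0, -0.0, -0.0], [-0.0, -1.0, -0.0], [-0.0, 0.0, -1.0]]
wrist_force: [1.3, -0.6, 0.3]
gripper_width: 84.9
```

{"op": "move_arm", "data": {
  "series": [
    {"dx":2.0,"dy":-3.0,"dz":0.5,"yaw":0},
    {"dx":2.0,"dy":-3.0,"dz":0.5,"yaw":0},
    {"dx":2.0,"dy":-3.0,"dz":0.5,"yaw":0},
    {"dx":1.8,"dy":-2.8,"dz":0.5,"yaw":0},
    {"dx":0,"dy":0,"dz":1.1,"yaw":0},
    {"dx":0,"dy":0,"dz":1.1,"yaw":0},
    {"dx":0,"dy":0,"dz":0.8,"yaw":0},
    {"dx":0,"dy":0,"dz":0.2,"yaw":0},
    {"dx":0,"dy":0,"dz":0,"yaw":0},
    {"dx":0,"dy":0,"dz":0,"yaw":0}
  ]
}}

```text
t: 1.82
tool_pos: [453.1, -256.4, 201.4]
eef_rot: [[1.0, -0.003, -0.0], [-0.003, -1.0, -0.0], [-0.0, 0.0, -1.0]]
wrist_force: [0.2, 0.3, 0.5]
gripper_width: 84.7
```

```bash
python3 - <<'E'
from h import *
s=monitor.observe(); print(s['tool_pos'],s['wrist_force'])
d=snap('wrist','1'); print(d['cam_to_world'].round(3).tolist())
for p in ((454,-253,6),(454,-253,74),(454,-253,146)): print(proj(d,p,True))
E
```

```text
[ 453.11904964 -256.36250715  201.36345869] [0.23651153 0.28148288 0.48652211]
[[-0.003, 0.966, 0.257, 517.84], [-1.0, -0.003, -0.001, -256.388], [-0.0, -0.257, 0.966, 322.837], [0.0, 0.0, 0.0, 1.0]]
(np.float64(310.7147580658408), np.float64(224.93593700839745))
(np.float64(309.77407208086004), np.float64(244.3782554664745))
(np.float64(308.0815652250648), np.float64(279.8024792213271))
```

View pics/wrist1.png

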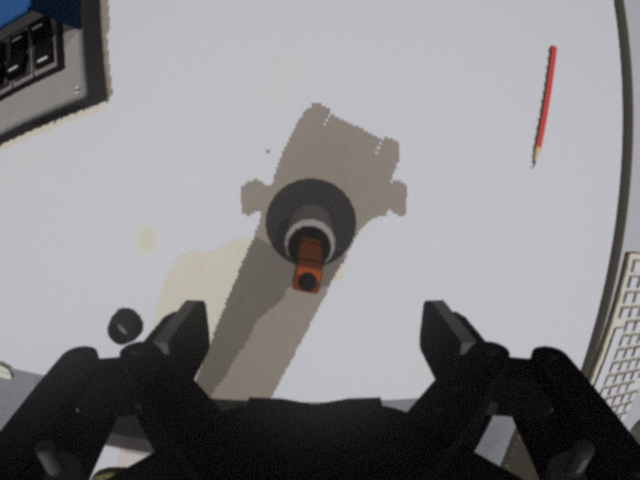

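The foot centre is at (311,224) and the button at (307,282), both within 2 px of the prediction for a stand at (454,-253). I'll zoom in for the handle's yaw.

```bash
python3 - <<'E'
from h import *
d=load('wrist1')
c=cv2.resize(d['color'][170:305,260:360],None,fx=5.5,fy=4.4 and 5.5/1.25,interpolation=2)
c=cv2.resize(d['color'][215:305,270:350],None,fx=6.5,fy=6.5,interpolation=2)
cv2.imwrite('pics/w1c.png',c[:,:,::-1])
g=cv2.cvtColor(d['color'],cv2.COLOR_RGB2HSV)
m=cv2.inRange(g,(3,140,60),(18,255,255));m[:215]=0;m[305:]=0;m[:,:270]=0;m[:,350:]=0
cs,_=cv2.findContours(m,0,2)
for k in cs:
    if cv2.contourArea(k)>30: print(cv2.minAreaRect(k),cv2.boundingRect(k))
E
```

```text
((307.5384521484375, 275.8077087402344), (25.29897689819336, 28.04460334777832), 11.309932708740234) (294, 260, 28, 29)
((309.31536865234375, 250.97694396972656), (18.977313995361328, 14.760132789611816), 7.125016689300537) (300, 243, 20, 16)
```

View pics/w1c.png

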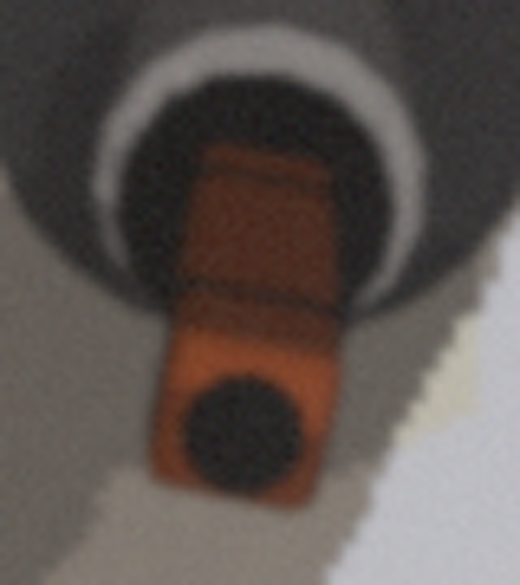

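{"op": "move_arm", "data": {
  "series": [
    {"dx":0.05,"dy":-0.34,"dz":0.5,"yaw":4.5},
    {"dx":0,"dy":0,"dz":1.5,"yaw":4.5},
    {"dx":0,"dy":0,"dz":2,"yaw":0},
    {"dx":0,"dy":0,"dz":2,"yaw":0},
    {"dx":0,"dy":0,"dz":1.5,"yaw":0},
    {"dx":0,"dy":0,"dz":1,"yaw":0},
    {"dx":0,"dy":0,"dz":0.5,"yaw":0},
    {"dx":0,"dy":0,"dz":0,"yaw":0},
    {"dx":0,"dy":0,"dz":0,"yaw":0},
    {"dx":0,"dy":0,"dz":0,"yaw":0}
  ]
}}

```text
t: 2.7
tool_pos: [454.9, -252.3, 112.5]
eef_rot: [[0.988, -0.157, 0.002], [-0.157, -0.988, -0.001], [0.002, 0.001, -1.0]]
wrist_force: [-0.6, -0.8, 1.5]
gripper_width: 84.8
```

{"op": "move_arm", "data": {
  "series": [
    {"dx":0,"dy":0,"dz":0,"yaw":0},
    {"dx":0,"dy":0,"dz":0,"yaw":0},
    {"dx":0,"dy":0,"dz":0,"yaw":0},
    {"dx":0,"dy":0,"dz":0,"yaw":0},
    {"dx":0,"dy":0,"dz":0,"yaw":0},
    {"dx":0,"dy":0,"dz":0,"yaw":0},
    {"dx":0,"dy":0,"dz":0,"yaw":0},
    {"dx":0,"dy":0,"dz":0,"yaw":0},
    {"dx":0,"dy":0,"dz":0,"yaw":0},
    {"dx":0,"dy":0,"dz":0,"yaw":0}
  ],
  "hand": 0.5,
  "squeeze": 20
}}

```text
t: 3.53
tool_pos: [454.2, -251.8, 111.4]
eef_rot: [[0.988, -0.157, 0.0], [-0.157, -0.988, -0.0], [0.0, 0.0, -1.0]]
wrist_force: [-1.4, 0.1, 1.0]
gripper_width: 13.6
```

```bash
python3 - <<'E'
from h import *
s=monitor.observe(); print(s['t'],s['tool_pos'],s['wrist_force'],s['ft_torque'],s['gripper_width'],s['q'])
d=snap('wrist','2')
E
```

```text
3.5333 [ 454.17075352 -251.84822552  111.39342668] [-1.37442145  0.09641149  0.98643692] [ 0.01472287  0.08614108 -0.00201871] 13.613607347260217 [ 0.75921941  0.18281668 -0.33050269  1.92908005  0.06860277  1.04035205
 -1.32919756]
```

View pics/wrist2.png

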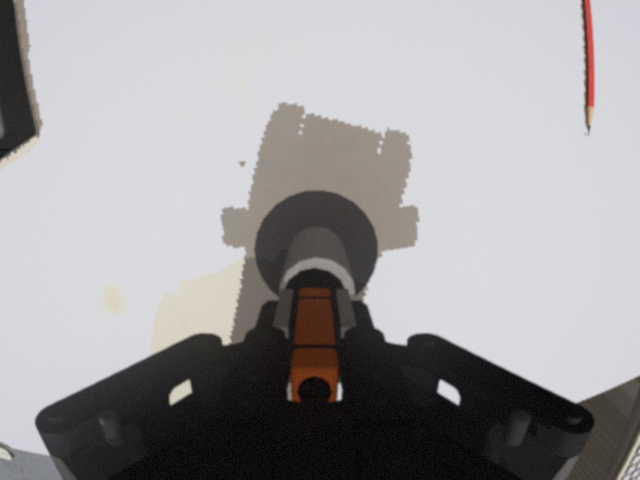

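{"op": "move_arm", "data": {
  "series": [
    {"dx":0,"dy":0,"dz":-0.6,"yaw":0},
    {"dx":0,"dy":0,"dz":-1.2,"yaw":0},
    {"dx":0,"dy":0,"dz":-1.5,"yaw":0},
    {"dx":0,"dy":0,"dz":-1.3,"yaw":0},
    {"dx":0,"dy":0,"dz":-0.8,"yaw":0},
    {"dx":-0.55,"dy":0,"dz":0,"yaw":0},
    {"dx":-0.7,"dy":0,"dz":0,"yaw":0},
    {"dx":-0.67,"dy":0,"dz":0.12,"yaw":0},
    {"dx":0,"dy":0,"dz":0,"yaw":0},
    {"dx":0,"dy":0,"dz":0,"yaw":0}
  ]
}}

```text
t: 4.42
tool_pos: [434.4, -249.1, 163.8]
eef_rot: [[0.988, -0.158, -0.001], [-0.158, -0.988, -0.001], [-0.001, 0.001, -1.0]]
wrist_force: [1.5, -2.6, 1.4]
gripper_width: 13.5
```

```bash
python3 - <<'E'
from h import *
s=monitor.observe(); print(s['t'],s['tool_pos'],s['wrist_force'],s['ft_torque'],s['gripper_width'])
d=snap('wrist','3');e=snap('side','3')
a=d['color'][180:420,240:400]; b=cv2.resize(e['color'][230:360,200:300],None,fx=4,fy=4,interpolation=2)
a=cv2.resize(a,None,fx=2.1667,fy=2.1667); b=b[:520]
cv2.imwrite('pics/m3.png',np.hstack([a[:520],b])[:,:,::-1])
E
```

```text
4.4167 [ 434.3658917  -249.11476558  163.80684851] [ 1.4970806  -2.55552785  1.36305406] [-0.45014538 -0.40934329 -0.02765411] 13.468041746105209
```

View pics/m3.png

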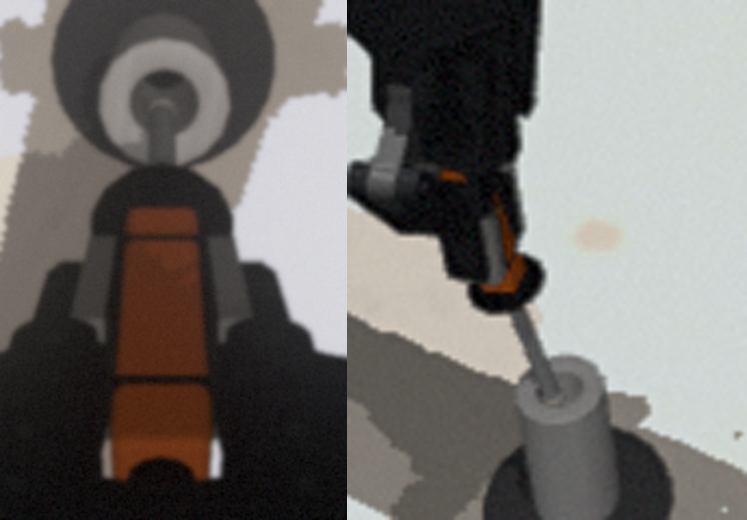

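{"op": "move_arm", "data": {
  "series": [
    {"dx":-0.66,"dy":0,"dz":0.16,"yaw":0},
    {"dx":-0.65,"dy":0,"dz":0.21,"yaw":0},
    {"dx":-0.62,"dy":0,"dz":0.28,"yaw":0},
    {"dx":-0.59,"dy":0,"dz":0.32,"yaw":0},
    {"dx":-0.53,"dy":0,"dz":0.4,"yaw":0},
    {"dx":-0.5,"dy":0,"dz":0.42,"yaw":0},
    {"dx":0,"dy":0,"dz":0,"yaw":0},
    {"dx":0,"dy":0,"dz":0,"yaw":0},
    {"dx":0,"dy":0,"dz":0,"yaw":0},
    {"dx":0,"dy":0,"dz":0,"yaw":0}
  ]
}}

```text
t: 5.35
tool_pos: [399.4, -242.6, 145.5]
eef_rot: [[0.988, -0.157, -0.002], [-0.157, -0.988, 0.002], [-0.003, -0.001, -1.0]]
wrist_force: [0.8, 0.1, -0.7]
gripper_width: 13.6
```

```bash
python3 - <<'E'
from h import *
s=monitor.observe(); print(s['t'],s['tool_pos'],s['wrist_force'],s['ft_torque'],s['gripper_width'])
d=snap('wrist','4');e=snap('side','4')
a=d['color'][180:420,240:400]; b=cv2.resize(e['color'][230:360,200:300],None,fx=4,fy=4,interpolation=2)
a=cv2.resize(a,None,fx=2.1667,fy=2.1667); b=b[:520]
cv2.imwrite('pics/m4.png',np.hstack([a[:520],b])[:,:,::-1])
E
```

```text
5.35 [ 399.36368203 -242.58849527  145.51210336] [ 0.81853967  0.09047616 -0.65988163] [-0.03768028 -0.08604306 -0.01073472] 13.579681037500215
```

View pics/m4.png

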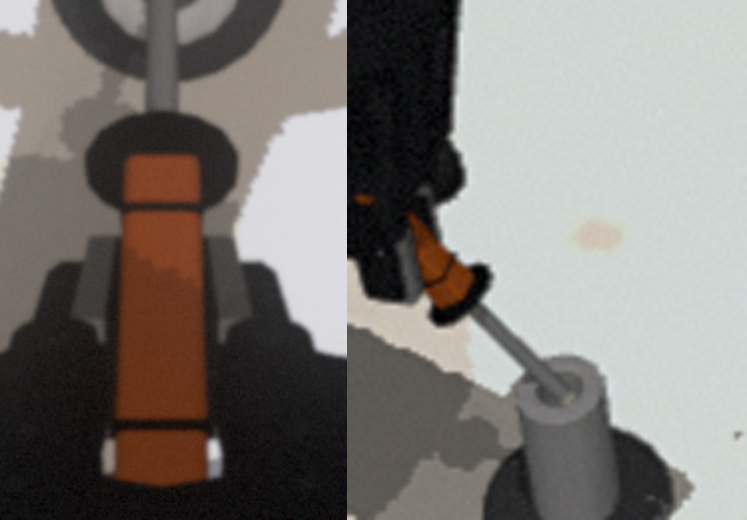

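{"op": "move_arm", "data": {
  "series": [
    {"dx":0,"dy":0,"dz":0,"yaw":0},
    {"dx":0,"dy":0,"dz":-0.8,"yaw":0},
    {"dx":0,"dy":0,"dz":-1.6,"yaw":0},
    {"dx":0,"dy":0,"dz":-2.4,"yaw":0},
    {"dx":0,"dy":0,"dz":-1.7,"yaw":0},
    {"dx":0.3,"dy":-1.5,"dz":-1.0,"yaw":0},
    {"dx":0.5,"dy":-3.0,"dz":0,"yaw":0},
    {"dx":0.6,"dy":-3.8,"dz":0,"yaw":0},
    {"dx":0.6,"dy":-3.8,"dz":0,"yaw":-2.0},
    {"dx":0.6,"dy":-3.0,"dz":0,"yaw":-3.0}
  ],
  "squeeze": 60
}}

```text
t: 6.28
tool_pos: [449.0, -94.8, 222.1]
eef_rot: [[0.998, -0.067, 0.001], [-0.067, -0.998, 0.0], [0.001, -0.0, -1.0]]
wrist_force: [0.3, -0.1, -0.2]
gripper_width: 12.7
```

```bash
python3 - <<'E'
from h import *
s=monitor.observe(); print(s['t'],s['tool_pos'],s['wrist_force'],s['ft_torque'],s['gripper_width']);print(s['eef_rot'].round(3).tolist())
np.savez('pics/st5.npz',p=s['tool_pos'],R=s['eef_rot'])
d=snap('wrist','5')
E
```

```text
6.2833 [449.03503843 -94.76306122 222.0646267 ] [ 0.25066027 -0.10346825 -0.23583641] [ 0.03396317 -0.00955706  0.01434768] 12.722864295650172
[[0.998, -0.067, 0.001], [-0.067, -0.998, 0.0], [0.001, -0.0, -1.0]]
```

View pics/wrist5.png

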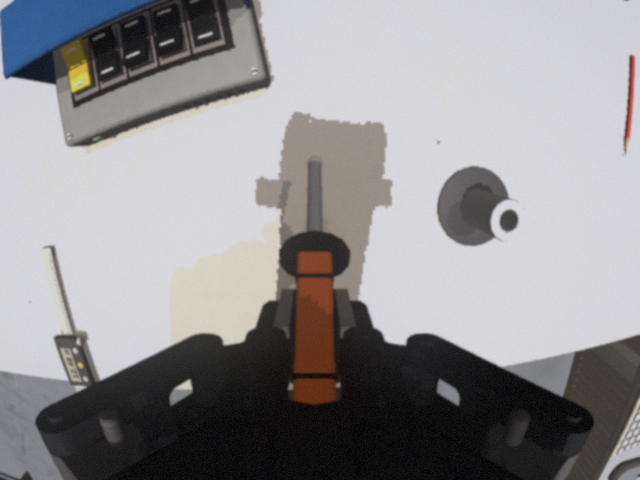

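The stylus tip is at (315,160), the collar at (315,256) and the stand's bore at (508,220). The yellow rocker shows at (77,68).

```bash
python3 - <<'E'
from h import *
d=load('wrist5');z=np.load('pics/st5.npz');p,R=z['p'],z['R']
g=p+3*R[:,2]
def plane(u,v):
    o,w=ray(d,u,v,True); n=R[:,1]; s=((g-o)@n)/(w@n); 
    return R.T@(o+s*w-g)
def depth(u,v,th=None):
    return plane(u,v)
# plane contains camera nearly -> use length constraint instead
o,w=ray(d,315,161,True); oc,wc=ray(d,315,256,True)
print('cam in tool',R.T@(o-g), R.T@w)
# ball centre at 96 from g..: solve |o+s w - g|=L
for L in (94,96,98):
    b=(o-g)@w; c=(o-g)@(o-g)-L*L; s=-b+np.sqrt(b*b-c); q=R.T@(o+s*w-g)
    print('L',L,'ball in tool rel grasp',q.round(1),'tilt',np.degrees(np.arctan2(q[0],q[2])).round(2))
print('foot',onz(d,474,207,6,True),'bore',onz(d,508,220,74,True))
c=cv2.resize(d['color'][0:150,0:280],None,fx=2.8,fy=2.8,interpolation=2);cv2.imwrite('pics/w5c.png',c[:,:,::-1])
c=cv2.resize(d['color'][140:300,270:360],None,fx=3.7,fy=3.7,interpolation=2);cv2.imwrite('pics/w5d.png',c[:,:,::-1])
E
```

```text
cam in tool [ 6.47163090e+01 -1.16246878e-01 -1.24509917e+02] [-0.02670694  0.00149085  0.99964219]
L 94 ball in tool rel grasp [59.4  0.2 72.8] tilt 39.23
L 96 ball in tool rel grasp [59.4  0.2 75.4] tilt 38.21
L 98 ball in tool rel grasp [59.3  0.2 78. ] tilt 37.24
foot [ 454.71295463 -251.03176882    6.        ] bore [ 454.79218011 -252.21598494   74.        ]
```

View pics/w5c.png

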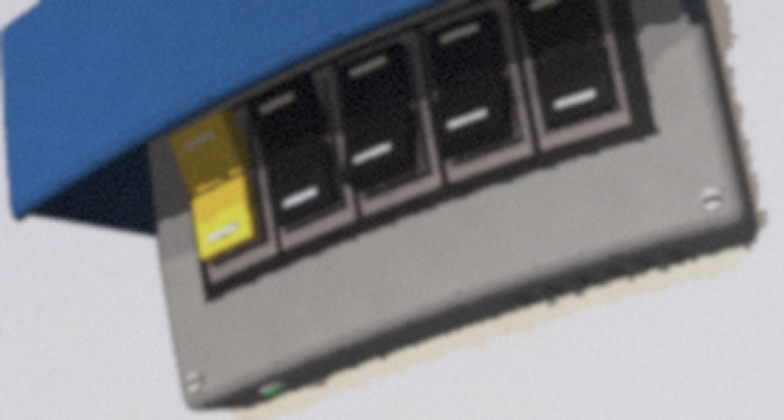

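View pics/w5d.png

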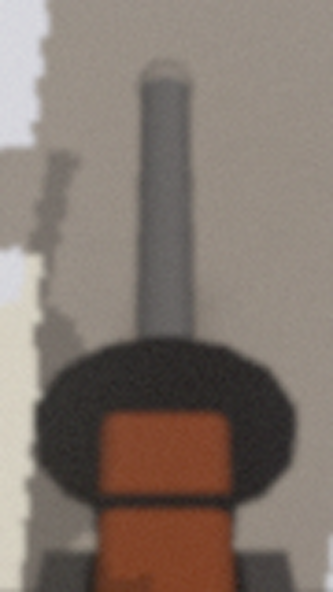

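The tilt is about 38°. The ball centre sits 59 mm ahead of the grasp point and about 76 mm below it, level with it in y. In the box crop, the yellow hinge line runs (188,198)-(245,178) and its near edge (200,258)-(250,240).

```bash
python3 - <<'E'
from h import *
d=load('wrist5')
f=lambda u,v,z:onz(d,(u+.5)/2.8-.5,(v+.5)/2.8-.5,z,True)
a=np.array([f(188,198,56),f(245,178,56)]);b=np.array([f(200,258,56),f(250,240,56)])
print('hinge ends',a.round(1).tolist(),'near',b.round(1).tolist()); 
h=a.mean(0);n=b.mean(0);print('hinge mid',h.round(1),'near mid',n.round(1),np.linalg.norm(h-n),'exp 22; width',np.linalg.norm(a[0]-a[1]),np.linalg.norm(b[0]-b[1]))
v=h-n;print('case x yaw from near->hinge',np.degrees(np.arctan2(v[1],v[0])))
# case front top corners (screw corners): front edge top line
c1,c2=f(188,403,45),f(750,245,45);print('case front',c1.round(1),c2.round(1),np.linalg.norm(c1-c2), 'yaw',np.degrees(np.arctan2(-(c1-c2)[0],(c1-c2)[1])))
s1,s2=f(194,381,45),f(711,198,45);print('screws yaw',np.degrees(np.arctan2(-(s1-s2)[0],(s1-s2)[1])), s1,s2)
# yellow near/hinge projected in top, side views
t=load('top0')
for z in(51,56,61): print(z,f(217,188,z)[:2].round(1))
# top view yellow near-edge px center
k=lambda u,v:((u+.5)/5-.5+195,(v+.5)/5-.5+150)
print('top near mid',onz(t,*k(203,351),56).round(1),'hinge?',onz(t,*k(195,298),56).round(1))
E
```

```text
hinge ends [[616.7, 116.9, 56.0], [617.3, 93.3, 56.0]] near [[595.0, 112.3, 56.0], [596.1, 91.8, 56.0]]
hinge mid [617.  105.1  56. ] near mid [595.5 102.1  56. ] 21.687409169634964 exp 22; width 23.691436812335976 20.62298890091635
case x yaw from near->hinge 8.099383288523885
case front [550.  129.5  45. ] [568.7 -65.3  45. ] 195.70738490391372 yaw 5.490130489921004
screws yaw 8.548334909685558 [556.850868   126.05240034  45.        ] [584.05940674 -54.95947552  45.        ]
51 [618.7 108.2]
56 [616.9 104.7]
61 [615.1 101.1]
top near mid [591.6 100.6  56. ] hinge? [615.2 103.7  56. ]
```

{"op": "move_arm", "data": {
  "series": [
    {"dx":0,"dy":0,"dz":0,"yaw":-5.9},
    {"dx":0,"dy":0,"dz":0,"yaw":-5.9},
    {"dx":1.64,"dy":-2.87,"dz":0.8,"yaw":0},
    {"dx":1.64,"dy":-2.87,"dz":0.8,"yaw":0},
    {"dx":1.64,"dy":-2.87,"dz":0.8,"yaw":0},
    {"dx":1.64,"dy":-2.87,"dz":0.8,"yaw":0},
    {"dx":1.64,"dy":-2.87,"dz":0.8,"yaw":0},
    {"dx":1.64,"dy":-2.87,"dz":0.8,"yaw":0},
    {"dx":0,"dy":0,"dz":0.8,"yaw":0},
    {"dx":0,"dy":0,"dz":0.2,"yaw":0}
  ]
}}

```text
t: 7.17
tool_pos: [522.0, 88.1, 162.2]
eef_rot: [[0.99, 0.14, -0.003], [0.14, -0.99, 0.001], [-0.002, -0.001, -1.0]]
wrist_force: [0.2, -0.8, -0.4]
gripper_width: 13.1
```

```bash
python3 - <<'E'
from h import *
s=monitor.observe(); print(s['t'],s['tool_pos'],s['wrist_force'],s['gripper_width']);print(s['eef_rot'].round(3).tolist())
np.savez('pics/st6.npz',p=s['tool_pos'],R=s['eef_rot'])
d=snap('wrist','6');e=snap('side','6')
c=cv2.resize(e['color'][130:280,290:440],None,fx=3.9,fy=3.9,interpolation=2);cv2.imwrite('pics/s6c.png',c[:,:,::-1])
E
```

```text
7.1667 [521.97129024  88.11867013 162.17911453] [ 0.16647216 -0.83581535 -0.43502888] 13.143578724172485
[[0.99, 0.14, -0.003], [0.14, -0.99, 0.001], [-0.002, -0.001, -1.0]]
```

View pics/wrist6.png

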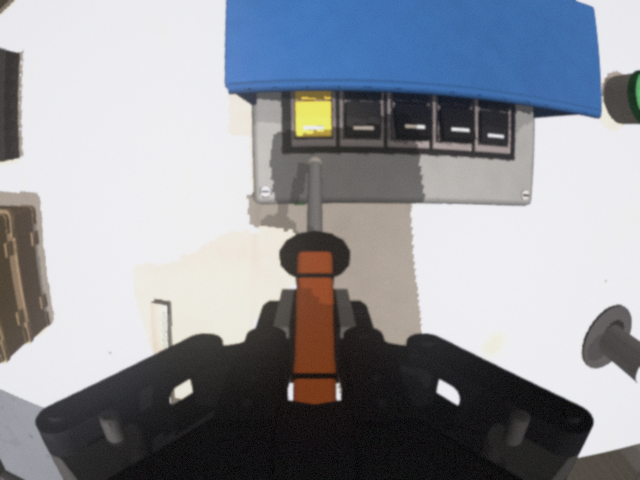

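View pics/s6c.png

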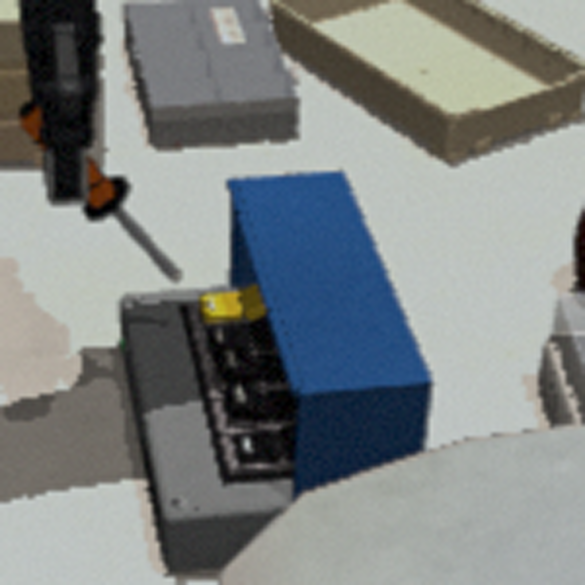

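The stylus at column 315 lines up with the yellow rocker (columns 296–333), and the module sides are parallel to the tool x. I'll check the x distance from this view.

```bash
python3 - <<'E'
from h import *
d=load('wrist6');z=np.load('pics/st6.npz');p,R=z['p'],z['R'];g=p+3*R[:,2]
c=cv2.resize(d['color'][75:170,270:370],None,fx=6,fy=6,interpolation=2);cv2.imwrite('pics/w6c.png',c[:,:,::-1])
hsv=cv2.cvtColor(d['color'],cv2.COLOR_RGB2HSV);m=cv2.inRange(hsv,(22,100,60),(35,255,255));ys,xs=np.nonzero(m);print(xs.min(),xs.max(),ys.min(),ys.max())
for zz in (51,56,61):
    print(zz,'near edge tool',(R.T@(onz(d,314,ys.max()+.5,zz,True)-g)).round(1))
print('hood edge z115',(R.T@(onz(d,314,90,115,True)-g)).round(1))
E
```

```text
295 332 92 137
51 near edge tool [ 73.3  -0.4 108. ]
56 near edge tool [ 73.1  -0.4 103. ]
61 near edge tool [72.9 -0.4 98. ]
hood edge z115 [92.7 -0.3 44. ]
```

View pics/w6c.png

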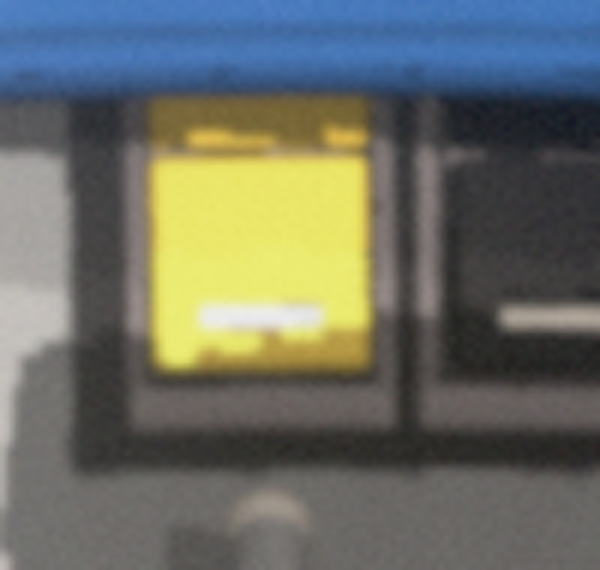

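{"op": "move_arm", "data": {
  "series": [
    {"dx":0.8,"dy":0,"dz":0,"yaw":0},
    {"dx":1.2,"dy":0,"dz":0,"yaw":0},
    {"dx":1.2,"dy":0,"dz":0,"yaw":0},
    {"dx":1.0,"dy":0,"dz":0,"yaw":0},
    {"dx":0.6,"dy":0,"dz":0,"yaw":0},
    {"dx":0.2,"dy":0,"dz":0,"yaw":0},
    {"dx":0,"dy":0,"dz":0,"yaw":0},
    {"dx":0,"dy":0,"dz":0,"yaw":0},
    {"dx":0,"dy":0,"dz":0,"yaw":0},
    {"dx":0,"dy":0,"dz":0,"yaw":0}
  ]
}}

```text
t: 8.1
tool_pos: [571.8, 92.8, 163.2]
eef_rot: [[0.991, 0.136, -0.0], [0.136, -0.991, -0.001], [-0.0, 0.0, -1.0]]
wrist_force: [-1.0, 0.6, -0.3]
gripper_width: 13.4
```

```bash
python3 - <<'E'
from h import *
s=monitor.observe(); print(s['t'],s['tool_pos'],s['wrist_force'],s['ft_torque'],s['gripper_width'])
e=snap('side','7')
c=cv2.resize(e['color'][130:280,290:440],None,fx=3.9,fy=3.9,interpolation=2);cv2.imwrite('pics/s7c.png',c[:,:,::-1])
E
```

```text
8.1 [571.80239187  92.82785869 163.22576278] [-0.95284043  0.60562458 -0.2960138 ] [-0.00380028  0.00991936  0.00164163] 13.369176856789156
```

View pics/s7c.png

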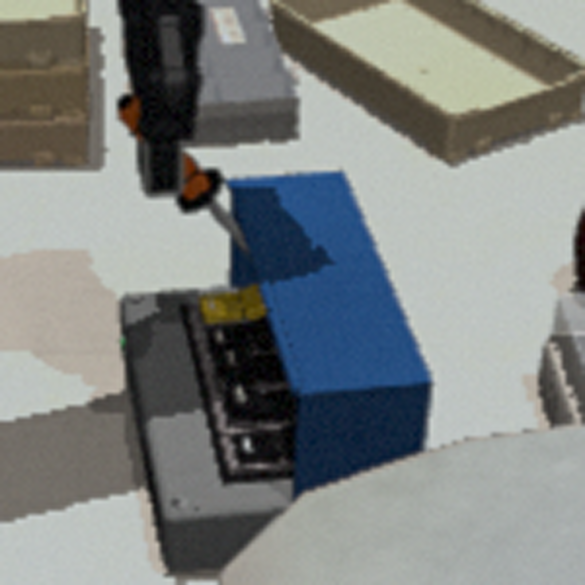

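{"op": "move_arm", "data": {
  "series": [
    {"dx":0,"dy":-0.1,"dz":0.1,"yaw":0},
    {"dx":0,"dy":-0.05,"dz":0.1,"yaw":0},
    {"dx":0,"dy":0,"dz":0.1,"yaw":0},
    {"dx":0,"dy":0,"dz":0.1,"yaw":0},
    {"dx":0,"dy":0,"dz":0.1,"yaw":0},
    {"dx":0,"dy":0,"dz":0.1,"yaw":0},
    {"dx":0,"dy":0,"dz":0.1,"yaw":0},
    {"dx":0,"dy":0,"dz":0.1,"yaw":0},
    {"dx":0,"dy":0,"dz":0.1,"yaw":0},
    {"dx":0,"dy":0,"dz":0.1,"yaw":0}
  ]
}}

```text
t: 8.98
tool_pos: [572.0, 94.4, 153.1]
eef_rot: [[0.991, 0.135, 0.0], [0.135, -0.991, -0.0], [0.0, 0.0, -1.0]]
wrist_force: [-0.2, -0.2, -0.3]
gripper_width: 13.1
```

```bash
cat > o.py <<'E'
from plant import monitor
s=monitor.observe(); print(s['t'],s['tool_pos'].round(2),s['wrist_force'].round(2),s['ft_torque'].round(3),round(s['gripper_width'],2))
E
python3 o.py
```

```text
8.9833 [572.02  94.37 153.09] [-0.25 -0.16 -0.3 ] [-0.005  0.087 -0.008] 13.06
```

{"op": "move_arm", "data": {
  "series": [
    {"dx":0,"dy":0,"dz":0.05,"yaw":0},
    {"dx":0,"dy":0,"dz":0.05,"yaw":0},
    {"dx":0,"dy":0,"dz":0.05,"yaw":0},
    {"dx":0,"dy":0,"dz":0.05,"yaw":0},
    {"dx":0,"dy":0,"dz":0.05,"yaw":0},
    {"dx":0,"dy":0,"dz":0.05,"yaw":0},
    {"dx":0,"dy":0,"dz":0.05,"yaw":0},
    {"dx":0,"dy":0,"dz":0.05,"yaw":0},
    {"dx":0,"dy":0,"dz":0,"yaw":0},
    {"dx":0,"dy":0,"dz":0,"yaw":0}
  ]
}}

```text
t: 9.82
tool_pos: [572.0, 94.4, 149.2]
eef_rot: [[0.991, 0.135, -0.0], [0.135, -0.991, -0.0], [-0.0, 0.0, -1.0]]
wrist_force: [0.1, -0.3, -0.9]
gripper_width: 12.9
```

```bash
python3 o.py
```

```text
9.8167 [571.99  94.38 149.17] [ 0.07 -0.27 -0.9 ] [-0.021  0.008  0.008] 12.95
```

Nothing felt yet, so I'll keep descending.

{"op": "move_arm", "data": {
  "series": [
    {"dx":0,"dy":0,"dz":0.04,"yaw":0},
    {"dx":0,"dy":0,"dz":0.04,"yaw":0},
    {"dx":0,"dy":0,"dz":0.04,"yaw":0},
    {"dx":0,"dy":0,"dz":0.04,"yaw":0},
    {"dx":0,"dy":0,"dz":0.04,"yaw":0},
    {"dx":0,"dy":0,"dz":0.04,"yaw":0},
    {"dx":0,"dy":0,"dz":0.04,"yaw":0},
    {"dx":0,"dy":0,"dz":0.04,"yaw":0},
    {"dx":0,"dy":0,"dz":0,"yaw":0},
    {"dx":0,"dy":0,"dz":0,"yaw":0}
  ]
}}

```text
t: 10.65
tool_pos: [572.2, 94.4, 145.8]
eef_rot: [[0.991, 0.135, 0.0], [0.135, -0.991, 0.0], [0.0, -0.0, -1.0]]
wrist_force: [0.4, -0.2, 0.9]
gripper_width: 13.1
```

```bash
python3 o.py
```

```text
10.65 [572.17  94.38 145.85] [ 0.38 -0.18  0.88] [ 0.031 -0.204 -0.012] 13.07
```

{"op": "move_arm", "data": {
  "series": [
    {"dx":0,"dy":0,"dz":0.03,"yaw":0},
    {"dx":0,"dy":0,"dz":0.03,"yaw":0},
    {"dx":0,"dy":0,"dz":0.03,"yaw":0},
    {"dx":0,"dy":0,"dz":0.03,"yaw":0},
    {"dx":0,"dy":0,"dz":0.03,"yaw":0},
    {"dx":0,"dy":0,"dz":0,"yaw":0},
    {"dx":0,"dy":0,"dz":0,"yaw":0},
    {"dx":0,"dy":0,"dz":0,"yaw":0},
    {"dx":0,"dy":0,"dz":0,"yaw":0},
    {"dx":0,"dy":0,"dz":0,"yaw":0}
  ]
}}

```text
t: 11.48
tool_pos: [572.0, 94.4, 144.5]
eef_rot: [[0.991, 0.135, 0.0], [0.135, -0.991, -0.0], [0.0, 0.0, -1.0]]
wrist_force: [-0.0, 0.3, -1.0]
gripper_width: 13.4
```

```bash
python3 o.py
```

```text
11.4833 [572.01  94.37 144.52] [-0.    0.28 -0.99] [ 0.006 -0.022  0.031] 13.38
```

{"op": "move_arm", "data": {
  "series": [
    {"dx":0,"dy":0,"dz":0.04,"yaw":0},
    {"dx":0,"dy":0,"dz":0.04,"yaw":0},
    {"dx":0,"dy":0,"dz":0.04,"yaw":0},
    {"dx":0,"dy":0,"dz":0.04,"yaw":0},
    {"dx":0,"dy":0,"dz":0.04,"yaw":0},
    {"dx":0,"dy":0,"dz":0,"yaw":0},
    {"dx":0,"dy":0,"dz":0,"yaw":0},
    {"dx":0,"dy":0,"dz":0,"yaw":0},
    {"dx":0,"dy":0,"dz":0,"yaw":0},
    {"dx":0,"dy":0,"dz":0,"yaw":0}
  ]
}}

```text
t: 12.32
tool_pos: [572.0, 94.4, 142.5]
eef_rot: [[0.991, 0.135, 0.0], [0.135, -0.991, -0.0], [-0.0, 0.0, -1.0]]
wrist_force: [0.2, -0.5, 0.6]
gripper_width: 13.4
```

```bash
python3 o.py; python3 - <<'E'
from h import *
e=snap('side','8');d=snap('wrist','8')
c=cv2.resize(e['color'][150:250,300:420],None,fx=5,fy=5,interpolation=2)
b=cv2.resize(d['color'][40:200,250:380],None,fx=3.125,fy=3.125,interpolation=2)
cv2.imwrite('pics/m8.png',cv2.resize(np.hstack([c,b]),None,fx=.79,fy=.79)[:,:,::-1])
E
```

```text
12.3167 [572.01  94.37 142.51] [ 0.25 -0.49  0.55] [-0.026  0.02   0.028] 13.38
```

View pics/m8.png

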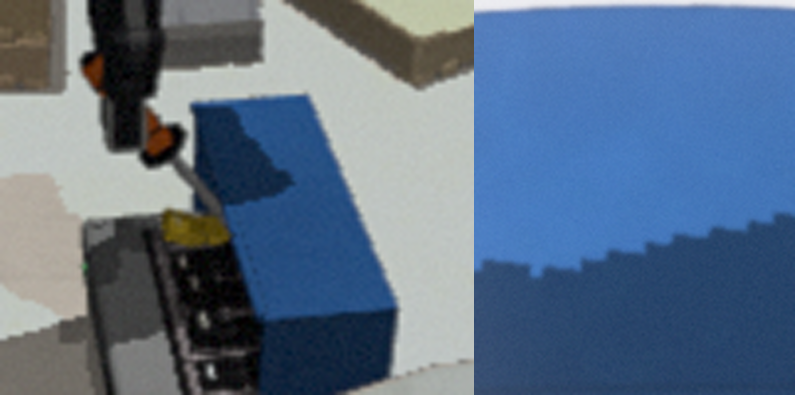

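The side view shows the tip going in over the yellow rocker's far half, which is still up. The force is still at noise level, so I go on down.

{"op": "move_arm", "data": {
  "series": [
    {"dx":0,"dy":0,"dz":0.04,"yaw":0},
    {"dx":0,"dy":0,"dz":0.04,"yaw":0},
    {"dx":0,"dy":0,"dz":0.04,"yaw":0},
    {"dx":0,"dy":0,"dz":0.04,"yaw":0},
    {"dx":0,"dy":0,"dz":0.04,"yaw":0},
    {"dx":0,"dy":0,"dz":0,"yaw":0},
    {"dx":0,"dy":0,"dz":0,"yaw":0},
    {"dx":0,"dy":0,"dz":0,"yaw":0},
    {"dx":0,"dy":0,"dz":0,"yaw":0},
    {"dx":0,"dy":0,"dz":0,"yaw":0}
  ]
}}

```text
t: 13.25
tool_pos: [572.0, 94.5, 141.7]
eef_rot: [[0.991, 0.135, 0.0], [0.135, -0.991, -0.001], [0.0, 0.001, -1.0]]
wrist_force: [-4.7, -1.2, 8.0]
gripper_width: 12.9
```

```bash
python3 o.py
```

```text
13.25 [572.03  94.49 141.7 ] [-4.65 -1.17  7.97] [-0.228  0.699  0.007] 12.91
```

First contact: about 8 N up and 4.7 N toward -x. That's more than 3–5 N, so I may be too near the hinge. Before pressing further I'll triangulate the hinge line from two views.

```bash
python3 - <<'E'
from h import *
s0=load('side0');w6=load('wrist6');z=np.load('pics/st6.npz');p,R=z['p'],z['R'];g=p+3*R[:,2]
c=cv2.resize(s0['color'][192:232,325:375],None,fx=14,fy=14,interpolation=2)
cv2.imwrite('pics/s0y.png',c[:,:,::-1])
# check bias: stylus tip seen in both in pose 6 ; 
s6=load('side6')
tipw=(315,161)
c=cv2.resize(s6['color'][170:225,290:360],None,fx=11,fy=10.9,interpolation=2);cv2.imwrite('pics/s6y.png',c[:,:,::-1])
c=cv2.resize(w6['color'][150:170,300:330],None,fx=10,fy=10,interpolation=2)
# predicted ball centre in side view
q=g+R@np.array([59.4,0.2,75.4]); print('pred ball world',q.round(1),'side px',np.round(proj(s6,q),1))
E
```

```text
pred ball world [580.6  96.3  83.6] side px [334.6 198.7]
```

View pics/s0y.png

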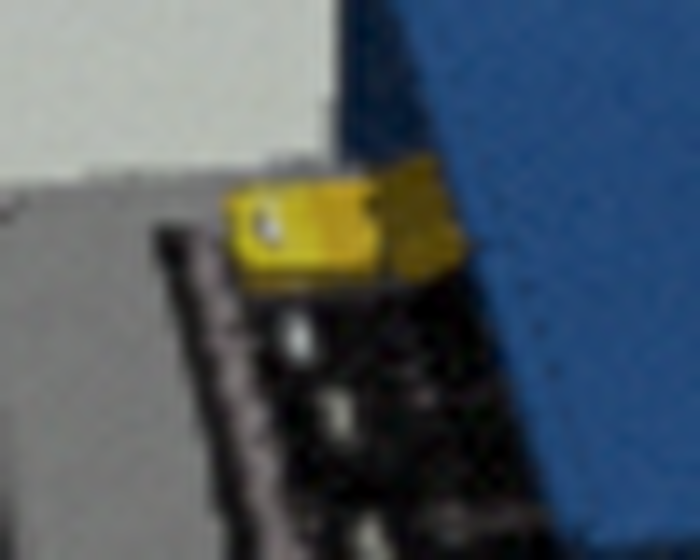

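View pics/s6y.png

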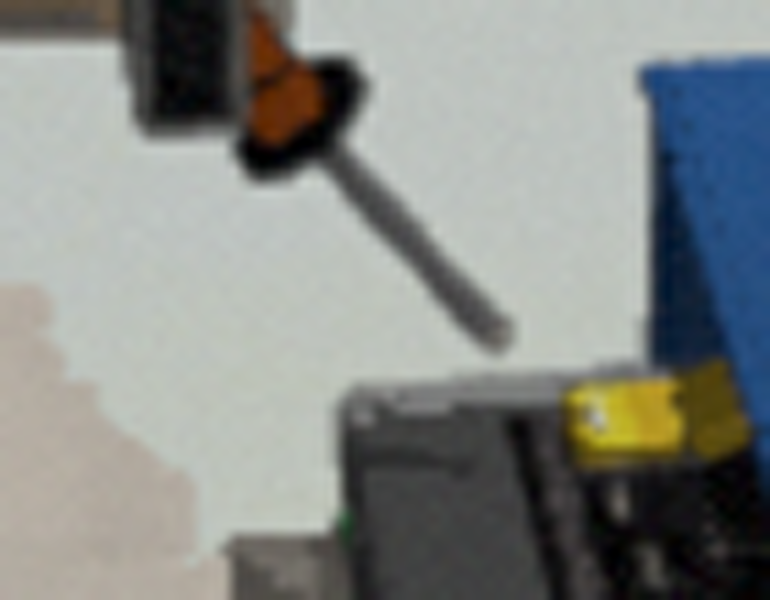

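```bash
python3 - <<'E'
from h import *
s0=load('side0');w6=load('wrist6');w5=load('wrist5');t=load('top0');z=np.load('pics/st6.npz');p,R=z['p'],z['R'];g=p+3*R[:,2]
W=lambda u,v:((u+.5)/6-.5+270,(v+.5)/6-.5+75)
S=lambda u,v:((u+.5)/14-.5+325,(v+.5)/14-.5+192)
for nm,w,s in (('hinge L',(150,152),(372,185)),('hinge R',(370,152),(383,272)),('near L',(152,373),(225,195)),('near R',(372,373),(245,275)),('hinge mid',(260,152),(378,228))):
    q,e=two(w6,W(*w),s0,S(*s),True,False); print(nm,q.round(1),round(e,1),'tool6',(R.T@(q-g)).round(1))
E
```

```text
hinge L [616.3 113.7  56.1] 1.7 tool6 [ 97.3 -12.  102.9]
hinge R [618.6  91.7  54.8] 0.1 tool6 [ 96.5  10.  104.2]
near L [593.4 110.3  56.4] 0.9 tool6 [ 74.1 -11.9 102.7]
near R [596.5  88.4  56.3] 1.0 tool6 [ 74.1  10.3 102.7]
hinge mid [617.5 102.7  55.4] 1.0 tool6 [ 96.9  -1.  103.5]
```

The triangulated hinge is 96.5 mm ahead at z≈55, so the tip is about 15 mm beyond it. The rocker may therefore already have snapped, with the tip now on the stop. I'll look.

```bash
python3 - <<'E'
from h import *
e=snap('side','9')
L=[cv2.resize(load(n)['color'][190:225,325:370],None,fx=8.5,fy=8.5,interpolation=2) for n in ('side7','side8','side9','side0')]
o=np.vstack([np.hstack(L[:2]),np.hstack(L[2:])]); o=np.clip(o.astype(float)*1.3,0,255).astype(np.uint8)
cv2.imwrite('pics/cmp9.png',o[:,:,::-1])
E
python3 o.py
```

```text
13.3 [572.01  94.45 141.68] [-4.76 -0.21  8.45] [-0.17   0.649 -0.023] 13.17
```

View pics/cmp9.png

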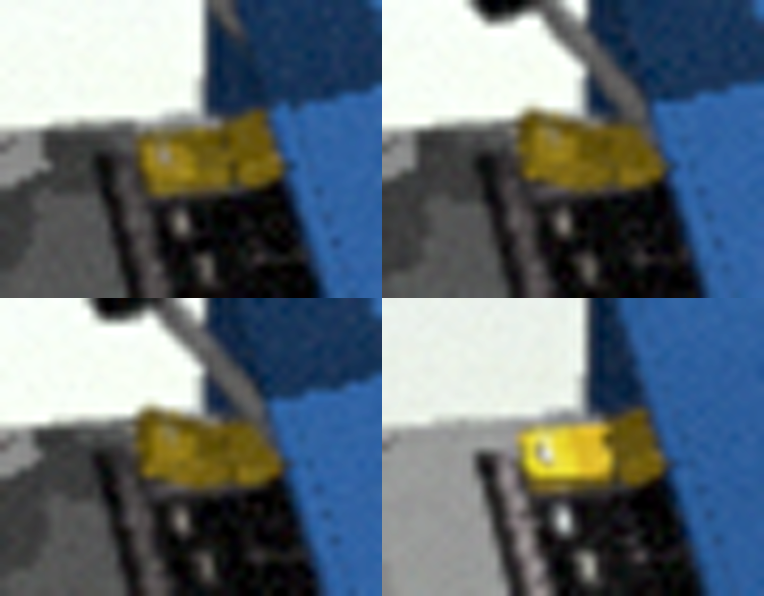

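The near end is clearly raised in both side8 and side9: the rocker snapped a few mm earlier, and the tip now rests on the stop at 8 N. I'll lift off and back out.

{"op": "move_arm", "data": {
  "series": [
    {"dx":0,"dy":0,"dz":-0.3,"yaw":0},
    {"dx":0,"dy":0,"dz":-0.7,"yaw":0},
    {"dx":0,"dy":0,"dz":-0.8,"yaw":0},
    {"dx":0,"dy":0,"dz":-0.5,"yaw":0},
    {"dx":-0.6,"dy":0,"dz":0,"yaw":0},
    {"dx":-1.4,"dy":0,"dz":0,"yaw":0},
    {"dx":-2.0,"dy":0,"dz":0,"yaw":0},
    {"dx":-2.0,"dy":0,"dz":-1.0,"yaw":0},
    {"dx":-1.0,"dy":0,"dz":-2.0,"yaw":0},
    {"dx":0,"dy":0,"dz":-2.0,"yaw":0}
  ]
}}

```text
t: 14.13
tool_pos: [499.4, 84.6, 213.0]
eef_rot: [[0.991, 0.136, -0.004], [0.136, -0.991, -0.002], [-0.004, 0.001, -1.0]]
wrist_force: [1.3, 0.2, 0.1]
gripper_width: 13.5
```

```bash
python3 o.py; python3 - <<'E'
from h import *
s=monitor.observe();np.savez('pics/st10.npz',p=s['tool_pos'],R=s['eef_rot'])
d=snap('wrist','10');e=snap('side','10')
c=cv2.resize(e['color'][165:265,300:400],None,fx=5,fy=5,interpolation=2)
cv2.imwrite('pics/s10c.png',c[:,:,::-1])
E
```

```text
14.1333 [499.41  84.55 212.99] [1.25 0.2  0.14] [ 0.004 -0.078 -0.053] 13.47
```

View pics/s10c.png

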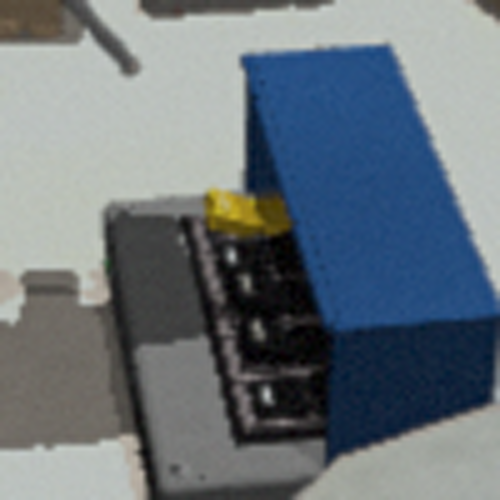

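View pics/wrist10.png

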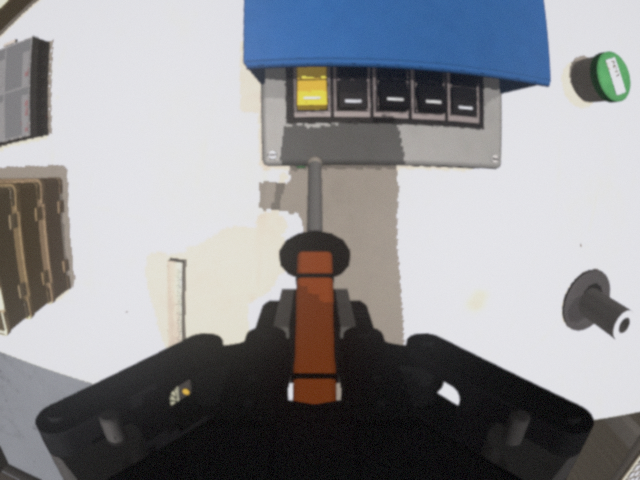

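The yellow near end is now up, so its far end is down; the black rockers look unchanged. The tip is at (315,160), so the tilt hasn't changed. Next, back to the stand.

{"op": "move_arm", "data": {
  "series": [
    {"dx":-0.79,"dy":1.79,"dz":0,"yaw":0},
    {"dx":-1.65,"dy":3.65,"dz":0,"yaw":0},
    {"dx":-1.65,"dy":3.65,"dz":0,"yaw":0},
    {"dx":-1.65,"dy":3.65,"dz":0,"yaw":0},
    {"dx":-1.65,"dy":3.65,"dz":0,"yaw":0},
    {"dx":-1.65,"dy":3.65,"dz":0,"yaw":0},
    {"dx":-1.65,"dy":3.65,"dz":0,"yaw":0},
    {"dx":-1.65,"dy":3.65,"dz":0,"yaw":0},
    {"dx":-1.65,"dy":3.65,"dz":0,"yaw":0},
    {"dx":-0.79,"dy":1.79,"dz":0,"yaw":0}
  ]
}}

```text
t: 15.07
tool_pos: [397.5, -264.9, 212.5]
eef_rot: [[0.992, 0.129, -0.002], [0.129, -0.992, -0.001], [-0.002, 0.001, -1.0]]
wrist_force: [0.6, 0.7, 0.5]
gripper_width: 13.2
```

{"op": "move_arm", "data": {
  "series": [
    {"dx":0,"dy":0,"dz":0,"yaw":0},
    {"dx":0,"dy":0,"dz":0.8,"yaw":0},
    {"dx":0,"dy":0,"dz":1.2,"yaw":0},
    {"dx":0,"dy":0,"dz":1.2,"yaw":0},
    {"dx":0,"dy":0,"dz":0.8,"yaw":0},
    {"dx":0,"dy":0,"dz":0.2,"yaw":0},
    {"dx":0,"dy":0,"dz":0,"yaw":0},
    {"dx":0,"dy":0,"dz":0,"yaw":0},
    {"dx":0,"dy":0,"dz":0,"yaw":0},
    {"dx":0,"dy":0,"dz":0,"yaw":0}
  ]
}}

```text
t: 15.9
tool_pos: [401.0, -260.0, 172.2]
eef_rot: [[0.991, 0.136, 0.001], [0.136, -0.991, -0.001], [0.001, 0.001, -1.0]]
wrist_force: [1.1, 0.2, -0.4]
gripper_width: 13.0
```

```bash
python3 o.py; python3 - <<'E'
from h import *
s=monitor.observe();p,R=s['tool_pos'],s['eef_rot'];np.savez('pics/st11.npz',p=p,R=R);print(R.round(3).tolist())
g=p+3*R[:,2]; q=g+R@np.array([59.4,.2,77]);print('ball pred',q.round(1), 'rel stand tool',(R.T@(q-np.array([454.5,-252.3,74]))).round(1))
d=snap('wrist','11');e=snap('side','11')
a=cv2.resize(d['color'][130:270,250:380],None,fx=3.6,fy=3.6,interpolation=2);b=cv2.resize(e['color'][265:365,215:280],None,fx=5.04,fy=5.04,interpolation=2)
cv2.imwrite('pics/m11.png',np.hstack([a,b])[:,:,::-1])
print('ball side pred',proj(e,q),'rim side pred',proj(e,(454.5,-252.3,74)),'rim wrist pred',proj(d,(454.5,-252.3,74),True))
E
```

```text
15.9 [ 401.03 -260.01  172.16] [ 1.05  0.18 -0.38] [-0.027 -0.032 -0.028] 12.96
[[0.991, 0.136, 0.001], [0.136, -0.991, -0.001], [0.001, 0.001, -1.0]]
ball pred [ 460.  -252.2   92.2] rel stand tool [  5.5   0.7 -18.2]
ball side pred (np.float64(254.19500815648564), np.float64(317.5962763520271)) rim side pred (np.float64(251.95773426513227), np.float64(325.3367905446819)) rim wrist pred (np.float64(313.8954662479592), np.float64(169.40254900988006))
```

View pics/m11.png

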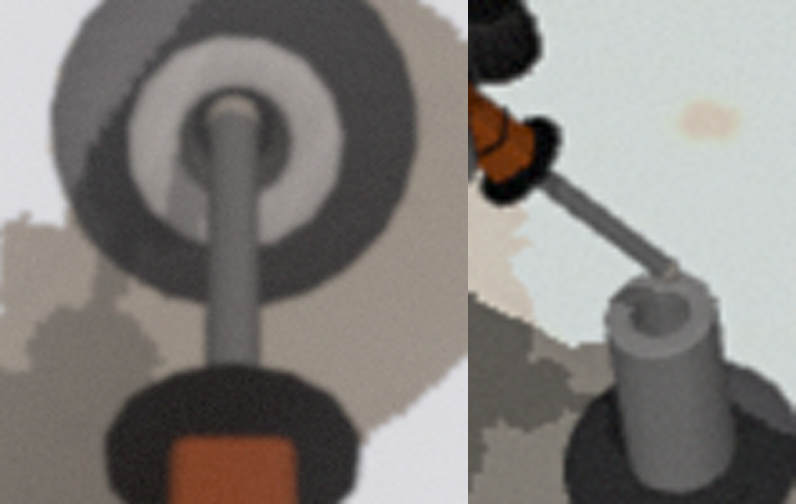

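The bore is centred at crop (236,143) and the ball at (234,112), so it is aligned in y and about 5.5 mm forward. I'll correct by -3.5 mm in x and insert about 8 mm.

{"op": "move_arm", "data": {
  "series": [
    {"dx":-0.2,"dy":0,"dz":0,"yaw":0},
    {"dx":-0.15,"dy":0,"dz":0.2,"yaw":0},
    {"dx":0,"dy":0,"dz":0.4,"yaw":0},
    {"dx":0,"dy":0,"dz":0.4,"yaw":0},
    {"dx":0,"dy":0,"dz":0.4,"yaw":0},
    {"dx":0,"dy":0,"dz":0.4,"yaw":0},
    {"dx":0,"dy":0,"dz":0.3,"yaw":0},
    {"dx":0,"dy":0,"dz":0.2,"yaw":0},
    {"dx":0,"dy":0,"dz":0,"yaw":0},
    {"dx":0,"dy":0,"dz":0,"yaw":0}
  ]
}}

```text
t: 16.83
tool_pos: [397.1, -260.3, 148.4]
eef_rot: [[0.991, 0.135, -0.0], [0.135, -0.991, 0.0], [-0.0, -0.0, -1.0]]
wrist_force: [-0.1, 0.2, 0.3]
gripper_width: 12.9
```

```bash
python3 o.py; python3 - <<'E'
from h import *
s=monitor.observe();p,R=s['tool_pos'],s['eef_rot']
g=p+3*R[:,2]; q=g+R@np.array([59.4,.2,77]);print('ball pred',q.round(1), 'rel stand tool',(R.T@(q-np.array([454.5,-252.3,74]))).round(1))
d=snap('wrist','12');e=snap('side','12')
a=cv2.resize(d['color'][130:270,250:380],None,fx=3.6,fy=3.6,interpolation=2);b=cv2.resize(e['color'][265:365,215:280],None,fx=5.04,fy=5.04,interpolation=2)
cv2.imwrite('pics/m12.png',np.hstack([a,b])[:,:,::-1])
E
```

```text
16.8333 [ 397.13 -260.33  148.41] [-0.05  0.21  0.27] [-0.01   0.015  0.006] 12.91
ball pred [ 456.  -252.5   68.4] rel stand tool [1.5 0.4 5.6]
```

View pics/m12.png

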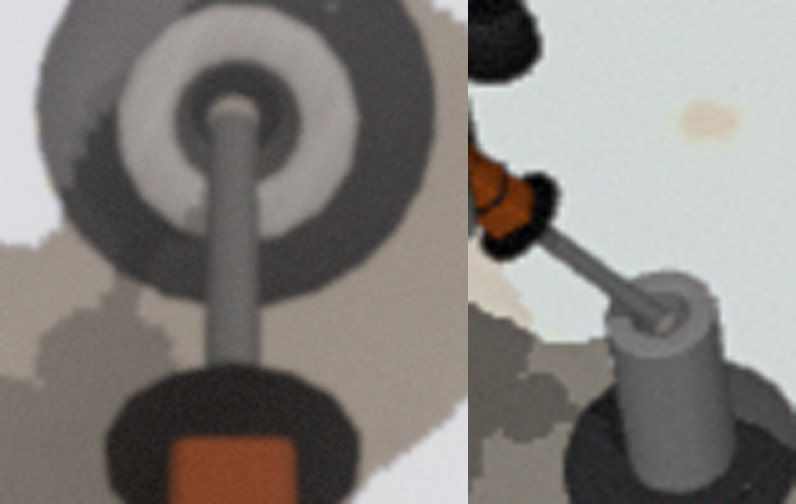

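The tip is inside the bore, free of contact. I drop the squeeze to 20 N and straighten the stylus by swinging the grip forward against the bore wall.

{"op": "move_arm", "data": {
  "series": [
    {"dx":0.35,"dy":0,"dz":0,"yaw":0},
    {"dx":0.54,"dy":0,"dz":-0.29,"yaw":0},
    {"dx":0.54,"dy":0,"dz":-0.29,"yaw":0},
    {"dx":0.51,"dy":0,"dz":-0.14,"yaw":0},
    {"dx":0.51,"dy":0,"dz":-0.14,"yaw":0},
    {"dx":0.51,"dy":0,"dz":-0.13,"yaw":0},
    {"dx":0.55,"dy":0,"dz":-0.02,"yaw":0},
    {"dx":0.55,"dy":0,"dz":-0.01,"yaw":0},
    {"dx":0.54,"dy":0,"dz":-0.01,"yaw":0},
    {"dx":0,"dy":0,"dz":0,"yaw":0}
  ],
  "squeeze": 20
}}

```text
t: 17.77
tool_pos: [441.5, -254.9, 158.7]
eef_rot: [[0.991, 0.135, -0.004], [0.135, -0.991, -0.001], [-0.004, 0.0, -1.0]]
wrist_force: [-5.4, -2.0, 0.3]
gripper_width: 13.0
```

```bash
python3 o.py; python3 - <<'E'
from h import *
d=snap('wrist','13');e=snap('side','13')
a=cv2.resize(d['color'][150:430,230:400],None,fx=1.8,fy=1.8,interpolation=2);b=cv2.resize(e['color'][245:365,215:295],None,fx=4.2,fy=4.2,interpolation=2)
cv2.imwrite('pics/m13.png',np.hstack([a,b])[:,:,::-1])
E
```

```text
17.7667 [ 441.5  -254.94  158.68] [-5.43 -2.05  0.34] [-0.506  1.379 -0.023] 13.01
```

View pics/m13.png

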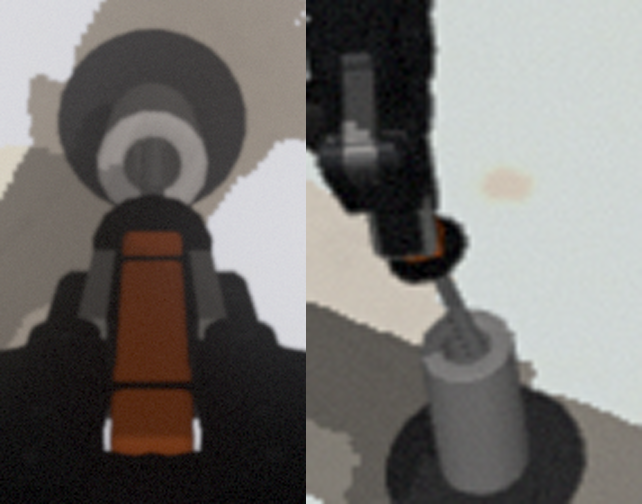

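{"op": "move_arm", "data": {
  "series": [
    {"dx":0.45,"dy":0,"dz":0.02,"yaw":0},
    {"dx":0.45,"dy":0,"dz":0.05,"yaw":0},
    {"dx":0.45,"dy":0,"dz":0.08,"yaw":0},
    {"dx":0.45,"dy":0,"dz":0.1,"yaw":0},
    {"dx":0,"dy":0,"dz":0,"yaw":0},
    {"dx":0,"dy":0,"dz":0,"yaw":0},
    {"dx":-0.25,"dy":0,"dz":0,"yaw":0},
    {"dx":-0.2,"dy":0,"dz":0,"yaw":0},
    {"dx":0,"dy":0,"dz":0,"yaw":0},
    {"dx":0,"dy":0,"dz":0,"yaw":0}
  ]
}}

```text
t: 18.7
tool_pos: [457.0, -251.8, 156.8]
eef_rot: [[0.991, 0.136, 0.002], [0.136, -0.991, -0.0], [0.002, 0.0, -1.0]]
wrist_force: [-0.0, -0.5, -0.1]
gripper_width: 13.2
```

```bash
python3 o.py; python3 - <<'E'
from h import *
d=snap('wrist','14');e=snap('side','14')
a=cv2.resize(d['color'][150:430,230:400],None,fx=1.8,fy=1.8,interpolation=2);b=cv2.resize(e['color'][245:365,215:295],None,fx=4.2,fy=4.2,interpolation=2)
cv2.imwrite('pics/m14.png',np.hstack([a,b])[:,:,::-1])
E
```

```text
18.7 [ 457.   -251.85  156.84] [-0.01 -0.51 -0.07] [0.026 0.023 0.02 ] 13.16
```

View pics/m14.png

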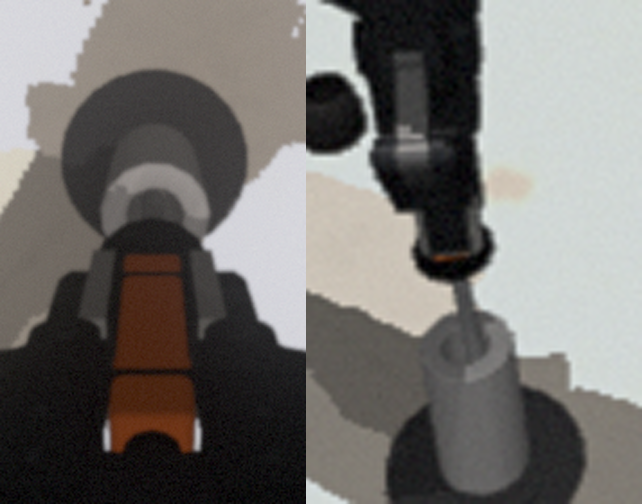

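```bash
python3 - <<'E'
from h import *
s=monitor.observe();p,R=s['tool_pos'],s['eef_rot'];g=p+3*R[:,2]
d=load('wrist14');e=load('side14')
c=cv2.resize(e['color'][290:345,235:275],None,fx=10,fy=10,interpolation=2);cv2.imwrite('pics/s14c.png',c[:,:,::-1])
for a in (-5,0,5,10):
  th=np.radians(a)
  f=lambda l,x=0: g+R@(np.array([np.sin(th),0,np.cos(th)])*l+np.array([np.cos(th),0,-np.sin(th)])*x)
  for L in(100,103):
    # l measured down from grasp; ring pos? collar top rim: 70; button centre at 138
    print(a,L,'button',np.round(proj(d,f(L-138),True),1),'handle front-top edge',np.round(proj(d,f(L-135,7),True),1),'handle bottom front',np.round(proj(d,f(L-70,7),True),1),
     'side: collar',np.round(proj(e,f(L-66)),1),'shaft30',np.round(proj(e,f(L-30)),1),'s20',np.round(proj(e,f(L-20)),1))
E
```

```text
-5 100 button [315.3 380.6] handle front-top edge [315.3 354.1] handle bottom front [315.  289.6] side: collar [248.3 305.3] shaft30 [248.9 321.3] s20 [249.1 325.6]
-5 103 button [315.3 375.5] handle front-top edge [315.3 349.5] handle bottom front [315.  287.8] side: collar [248.3 306.7] shaft30 [248.9 322.6] s20 [249.1 326.8]
0 100 button [315.3 390.2] handle front-top edge [315.3 364.4] handle bottom front [315.  284.5] side: collar [250.2 305.2] shaft30 [252.8 321.1] s20 [253.5 325.3]
0 103 button [315.3 384.2] handle front-top edge [315.3 358.9] handle bottom front [315.  282.1] side: collar [250.5 306.6] shaft30 [253.  322.4] s20 [253.7 326.6]
5 100 button [315.3 398.8] handle front-top edge [315.3 374.2] handle bottom front [315.  279.5] side: collar [252.2 305. ] shaft30 [256.7 320.6] s20 [257.9 324.8]
5 103 button [315.3 392.1] handle front-top edge [315.3 367.8] handle bottom front [315.  276.7] side: collar [252.6 306.3] shaft30 [257.1 321.9] s20 [258.3 326.1]
10 100 button [315.3 406.5] handle front-top edge [315.3 383.3] handle bottom front [315.  274.8] side: collar [254.1 304.6] shaft30 [260.5 320. ] s20 [262.3 324.1]
10 103 button [315.3 399.1] handle front-top edge [315.3 376.1] handle bottom front [315.  271.6] side: collar [254.7 306. ] shaft30 [261.1 321.2] s20 [262.8 325.3]
```

View pics/s14c.png

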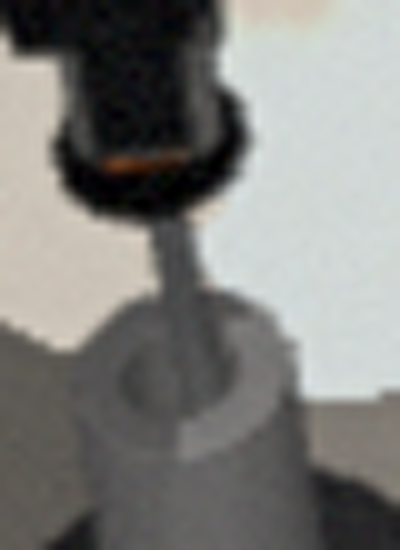

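View pics/wrist14.png

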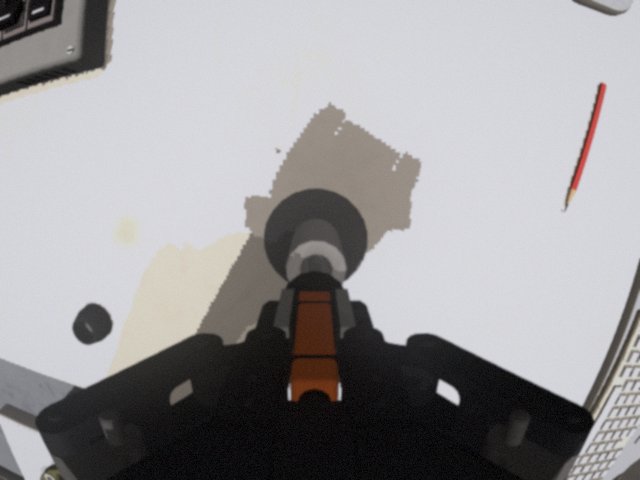

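The side view puts the shaft about 2–3° off vertical with the tip toward +x. I'll shift 4 mm back to centre it and lower.

{"op": "move_arm", "data": {
  "series": [
    {"dx":-0.2,"dy":0,"dz":0,"yaw":0},
    {"dx":-0.15,"dy":0,"dz":0.3,"yaw":0},
    {"dx":0,"dy":0,"dz":0.6,"yaw":0},
    {"dx":0,"dy":0,"dz":0.7,"yaw":0},
    {"dx":0,"dy":0,"dz":0.7,"yaw":0},
    {"dx":0,"dy":0,"dz":0.7,"yaw":0},
    {"dx":0,"dy":0,"dz":0.5,"yaw":0},
    {"dx":0,"dy":0,"dz":0.3,"yaw":0},
    {"dx":0,"dy":0,"dz":0,"yaw":0},
    {"dx":0,"dy":0,"dz":0,"yaw":0}
  ]
}}

```text
t: 19.63
tool_pos: [452.6, -252.7, 118.1]
eef_rot: [[0.991, 0.135, -0.0], [0.135, -0.991, 0.0], [-0.0, -0.0, -1.0]]
wrist_force: [-0.0, -0.2, -0.8]
gripper_width: 13.1
```

```bash
python3 o.py; python3 - <<'E'
from h import *
d=snap('wrist','15');e=snap('side','15')
a=cv2.resize(d['color'][150:430,230:400],None,fx=1.8,fy=1.8,interpolation=2);b=cv2.resize(e['color'][280:350,220:285],None,fx=7.2,fy=7.2,interpolation=2)
cv2.imwrite('pics/m15.png',np.hstack([a,b])[:,:,::-1])
E
```

```text
19.6333 [ 452.59 -252.74  118.13] [-0.02 -0.21 -0.79] [ 0.031 -0.034 -0.031] 13.1
```

View pics/m15.png

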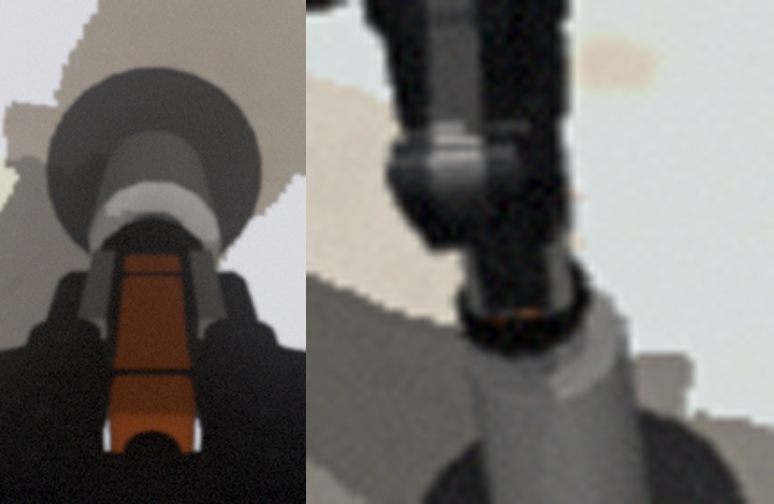

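The collar is about 6 mm above the rim and a few mm toward -x. I'll shift +3 mm and lower until it seats.

{"op": "move_arm", "data": {
  "series": [
    {"dx":0.15,"dy":0,"dz":0,"yaw":0},
    {"dx":0.15,"dy":0,"dz":0,"yaw":0},
    {"dx":0,"dy":0,"dz":0.1,"yaw":0},
    {"dx":0,"dy":0,"dz":0.1,"yaw":0},
    {"dx":0,"dy":0,"dz":0.1,"yaw":0},
    {"dx":0,"dy":0,"dz":0.1,"yaw":0},
    {"dx":0,"dy":0,"dz":0.05,"yaw":0},
    {"dx":0,"dy":0,"dz":0.05,"yaw":0},
    {"dx":0,"dy":0,"dz":0,"yaw":0},
    {"dx":0,"dy":0,"dz":0,"yaw":0}
  ]
}}

```text
t: 20.57
tool_pos: [455.6, -252.4, 113.3]
eef_rot: [[0.991, 0.135, -0.0], [0.135, -0.991, -0.0], [-0.0, 0.0, -1.0]]
wrist_force: [0.1, 0.1, 0.2]
gripper_width: 13.1
```

```bash
python3 o.py; python3 - <<'E'
from h import *
d=snap('wrist','16');e=snap('side','16')
a=cv2.resize(d['color'][150:430,230:400],None,fx=1.8,fy=1.8,interpolation=2);b=cv2.resize(e['color'][280:350,220:285],None,fx=7.2,fy=7.2,interpolation=2)
cv2.imwrite('pics/m16.png',np.hstack([a,b])[:,:,::-1])
E
```

```text
20.5667 [ 455.55 -252.38  113.31] [0.11 0.05 0.18] [ 0.031  0.008 -0.004] 13.12
```

View pics/m16.png

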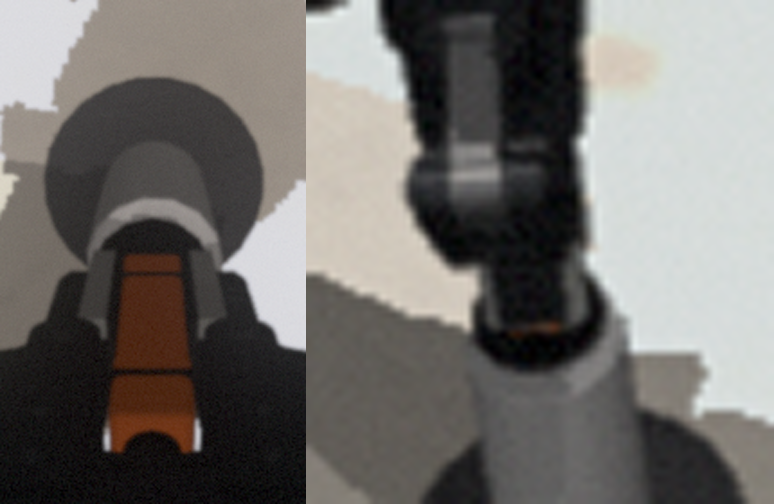

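Centred now, with no contact force yet, so a little lower.

{"op": "move_arm", "data": {
  "series": [
    {"dx":0,"dy":0,"dz":0.04,"yaw":0},
    {"dx":0,"dy":0,"dz":0.04,"yaw":0},
    {"dx":0,"dy":0,"dz":0.04,"yaw":0},
    {"dx":0,"dy":0,"dz":0.04,"yaw":0},
    {"dx":0,"dy":0,"dz":0.04,"yaw":0},
    {"dx":0,"dy":0,"dz":0.03,"yaw":0},
    {"dx":0,"dy":0,"dz":0.03,"yaw":0},
    {"dx":0,"dy":0,"dz":0,"yaw":0},
    {"dx":0,"dy":0,"dz":0,"yaw":0},
    {"dx":0,"dy":0,"dz":0,"yaw":0}
  ]
}}

```text
t: 21.5
tool_pos: [455.6, -252.4, 110.7]
eef_rot: [[0.991, 0.135, 0.0], [0.135, -0.991, -0.0], [0.0, 0.0, -1.0]]
wrist_force: [0.1, 0.3, -0.6]
gripper_width: 13.3
```

```bash
python3 o.py
```

```text
21.5 [ 455.6  -252.41  110.74] [ 0.14  0.33 -0.61] [-0.027  0.003  0.017] 13.34
```

{"op": "move_arm", "data": {
  "series": [
    {"dx":0,"dy":0,"dz":0.04,"yaw":0},
    {"dx":0,"dy":0,"dz":0.04,"yaw":0},
    {"dx":0,"dy":0,"dz":0.04,"yaw":0},
    {"dx":0,"dy":0,"dz":0.04,"yaw":0},
    {"dx":0,"dy":0,"dz":0.04,"yaw":0},
    {"dx":0,"dy":0,"dz":0.03,"yaw":0},
    {"dx":0,"dy":0,"dz":0,"yaw":0},
    {"dx":0,"dy":0,"dz":0,"yaw":0},
    {"dx":0,"dy":0,"dz":0,"yaw":0},
    {"dx":0,"dy":0,"dz":0,"yaw":0}
  ]
}}

```text
t: 22.33
tool_pos: [455.6, -252.4, 108.9]
eef_rot: [[0.991, 0.135, 0.0], [0.135, -0.991, -0.0], [-0.0, 0.0, -1.0]]
wrist_force: [-2.4, 0.4, 6.4]
gripper_width: 12.9
```

```bash
python3 o.py; python3 - <<'E'
from h import *
d=snap('wrist','17');e=snap('side','17')
a=cv2.resize(d['color'][150:430,230:400],None,fx=1.8,fy=1.8,interpolation=2);b=cv2.resize(e['color'][280:350,220:285],None,fx=7.2,fy=7.2,interpolation=2)
cv2.imwrite('pics/m17.png',np.hstack([a,b])[:,:,::-1])
E
```

```text
22.3333 [ 455.62 -252.41  108.95] [-2.41  0.39  6.41] [0.258 0.517 0.026] 12.92
```

View pics/m17.png

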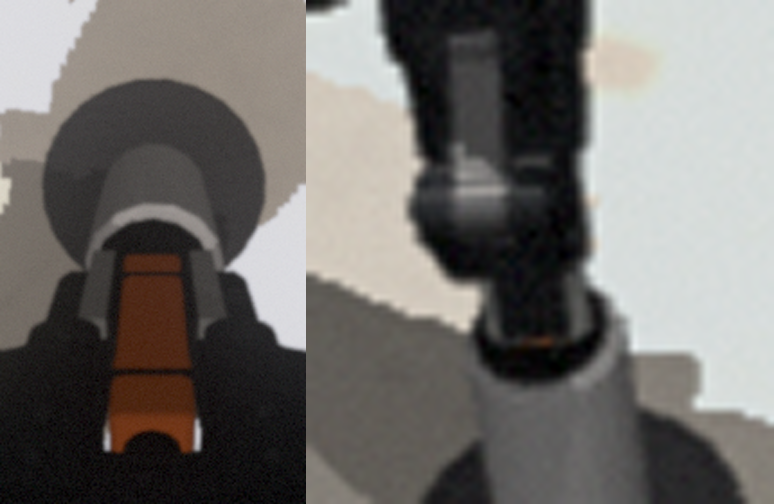

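The collar is on the rim (6.4 N up). Releasing.

{"op": "move_arm", "data": {
  "series": [
    {"dx":0,"dy":0,"dz":-0.05,"yaw":0},
    {"dx":0,"dy":0,"dz":0,"yaw":0},
    {"dx":0,"dy":0,"dz":0,"yaw":0},
    {"dx":0,"dy":0,"dz":0,"yaw":0},
    {"dx":0,"dy":0,"dz":0,"yaw":0},
    {"dx":0,"dy":0,"dz":0,"yaw":0},
    {"dx":0,"dy":0,"dz":0,"yaw":0},
    {"dx":0,"dy":0,"dz":0,"yaw":0},
    {"dx":0,"dy":0,"dz":0,"yaw":0},
    {"dx":0,"dy":0,"dz":0,"yaw":0}
  ],
  "hand": 8.5
}}

```text
t: 23.27
tool_pos: [455.5, -252.4, 108.9]
eef_rot: [[0.991, 0.135, -0.0], [0.135, -0.991, -0.0], [-0.0, 0.0, -1.0]]
wrist_force: [0.5, -0.6, -0.6]
gripper_width: 85.1
```

```bash
python3 o.py; python3 - <<'E'
from h import *
d=snap('wrist','18')
E
```

```text
23.2667 [ 455.55 -252.38  108.89] [ 0.51 -0.58 -0.57] [-0.034 -0.038 -0.021] 85.09
```

View pics/wrist18.png

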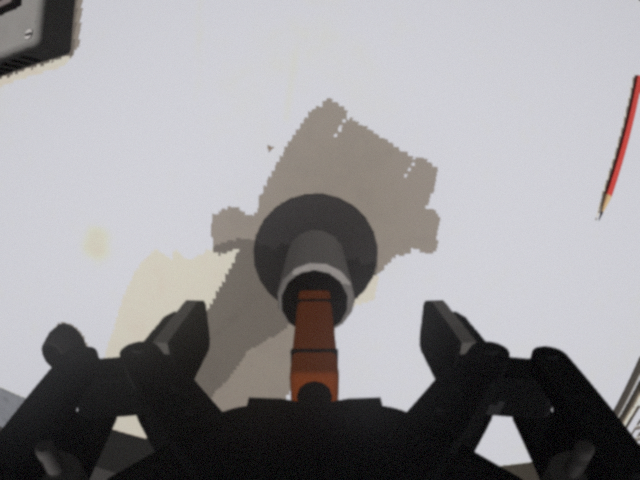

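The stylus stands free in its stand with both jaws clear. I'll raise the hand straight up.

{"op": "move_arm", "data": {
  "series": [
    {"dx":0,"dy":0,"dz":-0.5,"yaw":0},
    {"dx":0,"dy":0,"dz":-1.2,"yaw":0},
    {"dx":0,"dy":0,"dz":-2,"yaw":0},
    {"dx":0,"dy":0,"dz":-2.5,"yaw":0},
    {"dx":0,"dy":0,"dz":-2.5,"yaw":0},
    {"dx":0,"dy":0,"dz":-2,"yaw":0},
    {"dx":0,"dy":0,"dz":-1,"yaw":0},
    {"dx":0,"dy":0,"dz":-0.3,"yaw":0},
    {"dx":0,"dy":0,"dz":0,"yaw":0},
    {"dx":0,"dy":0,"dz":0,"yaw":0}
  ]
}}

```text
t: 24.15
tool_pos: [455.0, -252.1, 228.0]
eef_rot: [[0.991, 0.135, -0.001], [0.135, -0.991, 0.001], [-0.001, -0.001, -1.0]]
wrist_force: [-0.4, 1.1, -0.4]
gripper_width: 85.1
```

```bash
python3 o.py; python3 - <<'E'
from h import *
d=snap('wrist','19');e=snap('side','19')
a=cv2.resize(d['color'][170:330,250:390],None,fx=2.7,fy=2.7,interpolation=2);b=cv2.resize(e['color'][165:385,205:405],None,fx=2,fy=2,interpolation=2)[:432]
b=np.pad(b,((0,432-b.shape[0]),(0,0),(0,0)))
cv2.imwrite('pics/m19.png',np.hstack([a,b])[:,:,::-1])
for z in (6,78,146): print(z,np.round(proj(d,(454.5,-252.3,z),True),1))
E
```

```text
24.15 [ 455.   -252.14  227.95] [-0.43  1.13 -0.43] [-0.017  0.007  0.018] 85.06
6 [314.9 220.6]
78 [315.  238.6]
146 [315.1 266.3]
```

View pics/m19.png

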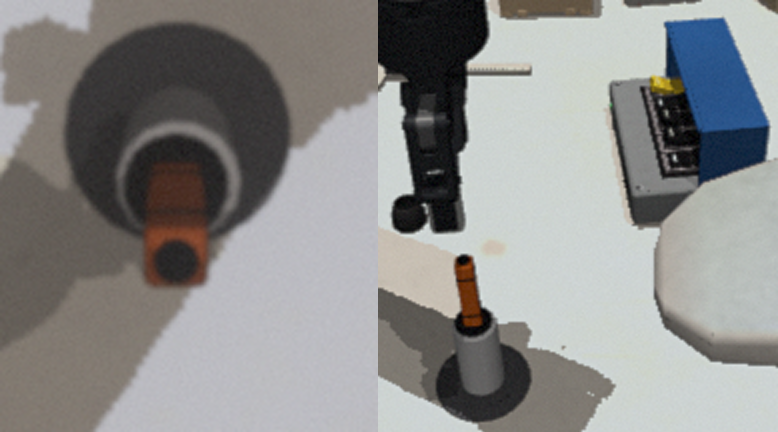

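The button is at (315.5,267) against (315.1,266.3) predicted for an upright stylus, and the collar sits on the rim. One last comparison of the whole scene with the start, in the top view.

```bash
python3 - <<'E'
from h import *
t=snap('top','20');t0=load('top0')
f=cv2.absdiff(t['color'],t0['color']).max(2)
for n,(u,v,r) in dict(pot=(361,171,14),loupe=(311,326,10),bottle=(432,145,22)).items(): print(n,f[v-r:v+r,u-r:u+r].mean().round(1))
a=cv2.resize(load('side0')['color'][195:265,325:385],None,fx=6,fy=6,interpolation=2);b=cv2.resize(load('side19')['color'][195:265,325:385],None,fx=6,fy=6,interpolation=2)
cv2.imwrite('pics/cmp20.png',np.hstack([a,b])[:,:,::-1])
E
```

```text
pot 11.0
loupe 9.1
bottle 10.0
```

View pics/cmp20.png

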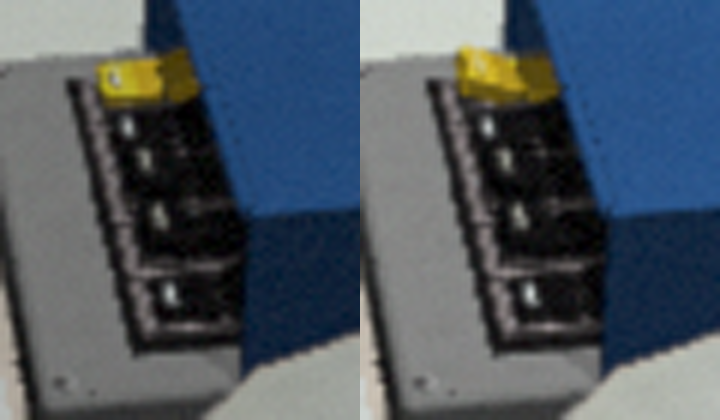

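The yellow near end is raised, the black rockers look the same as at the start, and the differences over the bystanders are small (a mean of 9–11 grey levels, which I take for noise and light changes). Handing in.

```bash
python3 - <<'E'
from plant import job
print(job.job_done())
E
```

```text
the job is handed in; nothing more can be done
None
```

I did the whole task and handed it in at about 24 s; no verdict is reported. I tilted the stylus about 38° in the grip by levering it on the stand's bore. Then I reached under the hood and pressed the yellow rocker's far end until it snapped over. Afterwards I straightened the stylus in the bore, seated its collar on the rim and let go.

**Last checks:**
- **Yellow rocker:** its near end is raised in the side view, so the far end is down.
- **Black rockers:** they look the same as at the start. I compared them by eye in the side view, where the hood hides their far edges, so I did not measure those.
- **Stylus:** it stands upright, with its button within about 1 px of where an upright stylus would show, and the gripper is open and clear.
- **Bystanders:** the top view showed no visible shift of the pot, loupe or bottle.

**What disagreed:**
- **Missed snap:** the wrist force, read only between moves, did not show the snap. I found it afterwards in the pictures, by which time I had pressed the tip onto the stop. The highest reading there was about 10 N in total (8.5 N of it vertical), but a short peak during a move would not have shown.
- **Tilt just before seating:** the side and wrist views differed by a few degrees, but the stylus settled upright once released.

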